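# Charge a glass column with ceramic balls

## Task

Lift the dust cover off the funnel and lay it flat, knob up, on the cork mat without dropping it. Then pour all six ceramic balls from the weighing scoop through the funnel down into the glass tube, and stand the empty scoop upright back on the balance pan, near its middle, without dropping it. Do not knock over or push away the other things on the bench.

Things in the scene. Friction and masses are not known exactly. Their poses are not given: they have to be found in the camera images.
- column: fixed upright glass tube (outer 50, inner 44 mm, rim 112 mm up) on a round white foot, 90 mm wide, with a wide steel funnel fixed in its top: stem inner 34 mm, ending inside the tube 95 mm up; cone from 120 mm up to the mouth at 165 mm. A support rod, 12 mm thick, 136 mm high, with a clamp, stands 88 mm from the axis on its +x side. Origin on the tube's axis at bench level, z up
- funnel_mouth (a point): centre of the funnel's mouth, on the tube's axis, level with the mouth's rim (165 mm above the bench); mouth 112 mm outer, 108 mm inner diameter; covered at the start by the dust cover
- cover: loose dust cover lying flat on the funnel's mouth: grey disc, 124 mm diameter, 5 mm thick, with a black upright cylindrical knob (20 mm diameter, 34 mm high) in the middle of its top. About 0.09 kg (0.06 to 0.13). Origin at the centre of the underside, z up through the knob, whose top is 39 mm above the origin
- mat: square cork mat fixed on the bench, 150 x 150 mm, 4 mm thick; origin at the centre of its underside
- balance: fixed laboratory balance: white housing 180 (x) x 150 (y) x 48 mm, a square steel pan 130 x 130 mm above it. Origin at the centre of its underside; the display is at its -x end
- pan (a point): centre of the top of the balance's pan (62 mm above the bench; 15 mm to the +x side of the housing's centre)
- scoop: loose aluminium tray on the pan, holding six balls. Grip it across its parallel side walls (y = -26 and +26 mm, 36 mm high) at x about 0, its centre of mass. Origin under the flat floor, z up. Rear wall at x = -45; floor flat to x = +30 mm, then a 30 degree ramp up to the open nose at x = +68. Walls, floor 3 mm. Tip the nose some 70 degrees down to empty it. 0.08 to 0.17 kg empty
- lip (a point): middle of the scoop's pouring lip, at x = +68, y = 0, z = +24 mm in the scoop's frame
- stopper: bystander: black rubber stopper, up to 33 mm diameter, 26 mm high, origin at its foot
- weight: bystander: brass weight with a knob, 28 mm diameter, 40 mm high, origin at its foot
- amber_bottle: bystander: amber jar with a white cap, 64 mm diameter, 130 mm high, origin at its foot
- beaker: bystander: empty glass beaker, 64 mm diameter, 80 mm high, origin at its foot
- wash_bottle: bystander: white plastic bottle, 66 mm diameter, 170 mm high, origin at its foot
- spatula: bystander: spatula with a black handle, 170 mm long, lying on the bench along its x axis
- ball0_center (a point): centre of one of the six white ceramic balls, 15 mm diameter, 10 g, at first lying on the scoop's floor; all six are alike
- ball1_center (a point): centre of one of the six white ceramic balls, 15 mm diameter, 10 g, at first lying on the scoop's floor; all six are alike
- ball2_center (a point): centre of one of the six white ceramic balls, 15 mm diameter, 10 g, at first lying on the scoop's floor; all six are alike
- ball3_center (a point): centre of one of the six white ceramic balls, 15 mm diameter, 10 g, at first lying on the scoop's floor; all six are alike
- ball4_center (a point): centre of one of the six white ceramic balls, 15 mm diameter, 10 g, at first lying on the scoop's floor; all six are alike
- ball5_center (a point): centre of one of the six white ceramic balls, 15 mm diameter, 10 g, at first lying on the scoop's floor; all six are alike
Not all that is in view belongs to the job. What is shaped like the column but purple is not meant. Of the things like the scoop, leave any that is blue; of the rest the smaller one is meant.

How it is judged:
On the way, in this order (a step that is already met when the one before it is completed fails the run):
1. the cover has been laid flat, knob up, on the cork mat and let go (horizontal distance between cover and mat below 0.06 m and angle between cover's own z axis and vertical below 0.1 rad and height (world z) of cover below 0.012 m and linear speed of cover below 0.03 m/s and contact force between the fingers and cover below 0.05 N), for 0.2 s.
2. all six balls are down in the glass tube (horizontal distance between each of ball0_center, ball1_center, ball2_center, ball3_center, ball4_center, ball5_center and column below 0.022 m and z of each of ball0_center, ball1_center, ball2_center, ball3_center, ball4_center, ball5_center in the frame of column below 0.09 m), for 0.2 s.
At the end, for the whole second after the job is handed in: The cover lies flat (within 0.1 rad), knob up, on the mat, its centre within 60 mm of the mat's; all six balls rest in the glass tube, below the funnel's stem; the scoop stands upright (within 0.1 rad) and still on the balance pan, its origin within 50 mm of the pan's centre (all of step 1 and all of step 2 and horizontal distance between scoop and pan below 0.05 m and angle between scoop's own z axis and vertical below 0.1 rad and height (world z) of scoop between 0.055 and 0.07 m and contact force between scoop and balance above 0.2 N and linear speed of scoop below 0.03 m/s); the robot touches nothing.
It fails at once if the cover is dropped or thrown (moves faster than 1.2 m/s out of the fingers) (linear speed of cover above 1.2 m/s and contact force between the fingers and cover below 0.05 N).
It fails at once if the scoop is dropped or thrown (moves faster than 1.2 m/s out of the fingers) (linear speed of scoop above 1.2 m/s and contact force between the fingers and scoop below 0.05 N).
It fails at once if a bystander is pushed more than 30 mm or knocked over (distance of any of stopper, weight, amber_bottle, beaker, wash_bottle, spatula from where it was at the start of the episode above 0.03 m or angle between any of stopper, weight, amber_bottle, beaker, wash_bottle's own z axis and vertical above 0.5 rad).
It also fails if it takes over 66 s, if anything falls off the work surface, if the arm or the gripper's body presses on something with over 40 N, if the wrist force passes 120 N, or if a joint passes its speed limit or range.

## Robot

A 6-joint arm with a two-finger parallel gripper is mounted at the origin on the work surface. World frame = base frame: x ahead of the robot, y to its left, z up, the work surface at z = 0. Lengths are in m, angles in rad, forces in N, time in s.
With the tool pointing down it reaches from about 0.25 to 0.725 m from the base axis. Payload 4 kg.
Tool frame: the origin (TCP) lies on the centre line of the jaws, within the pads' length; the fingertips stand 22 mm ahead of it and the grasp point (between the pads) lies 3 mm ahead of it (bot.tip_reach is the distance from the TCP to the fingertips, in m); z points along the fingers, y is the line along which they close (so a half turn about z gives the same grasp; the last joint's range is limited). The gripper opens to 85 mm and grips with 20 to 120 N. Pads are 22 mm wide; open, the fingers measure 114 mm over their backs; the gripper's body (76 mm by 85 mm) begins 54 mm behind the grasp point. The pads swing forward as they close: fully open they stand 13 mm farther back than shut.
Start: joints at [1.301, 0.241, 0.005, 1.335, 0, 1.571], TCP at [0.133, 0.482, 0.253] pointing down, gripper open.
Joint ranges: [-2.72, 2.72], [-1.05, 1.87], [-1.09, 1.28], [-1.99, 2.15], [-1.42, 1.44], [-3.14, 3.14]. Speed limits (rad/s): [2.79, 2.79, 3.14, 3.14, 3.14, 3.14].

## Interface

Orientations are given as a unit quaternion [x, y, z, w].
In Python, from workcell import bot gives the robot as it stands. The module is installed in compiled form; this text tells all that it offers.
- The arm moves only by the tool apply_moves, never from a script. Its argument "commands" is a list of rows, each a list of 4 numbers: the shift along the tool's x, y, z scaled (see below), then the turn about the tool's z scaled (see below). In form: [[tx, ty, tz, roll], ...]. A call has exactly 5 rows; each row shifts and turns the commanded pose from where the row before left it, along the tool's axes as they then stand; what a row does not reach is not made up. The controller multiplies each number of a shift by 20 mm and each number of a turn by 60 degrees. A row lasts 1/12 s, in which the tool goes at most 41.7 mm and 7.16 degrees, less where a joint would pass 70% of its speed; a pose out of reach is approached as far as the arm can. A call with a number of a shift or a turn outside -1 to 1 is refused whole. A call with a gripper value outside its range is refused whole. "claw" is the closure, from 0 (fully open) to 1 (shut), set as the call begins (left out, the last holds). The fingers move at their own pace and stop on an object; the grip force is fixed at half the most. Time passes only in rows, so rows that do not move let the fingers close, or fill a call up. It gives the time, the measured TCP pose, the force, the opening and the grip force at its end, in the units of the state.
- bot.get_obs(): the state, without advancing time (a new reading comes with each control period).
- bot.camera(name): name is "scene" or "top"; returns a dict with "image" (400x640x3 uint8, blue, green, red), "camera_matrix" (3x3 intrinsics, pixels), "k1" (the pictures are not rectified: a ray, as slopes to the right and down, at radius r is drawn at 1 + k1 r^2 times it, then the intrinsics apply), "R" (3x3) and "t" (3): a world point X has camera coordinates R X + t. Camera axes: x right, y down, z forward; pixel columns grow to the right and rows downward; lengths in m; the calibration is good to about 2 mm. A picture is of the moment at which its call begins. There is no depth.
- bot.job_done(): hands the job in; it is judged then, once.
The state is a dict: "clock": time; "joint_pos": joint angles; "joint_vel": joint speeds; "tau": joint torques, N m; "eef_pos": TCP position; "tool_rot": TCP orientation; "ft_force": force on the tool from outside, world axes, zero at the start; "ft_torque": the same for the moment, N m; "grip_width": finger opening in m; "grasp_force": force on a finger pad.
Only numpy, scipy, OpenCV 4.12 (cv2) and the standard library are available. Lean on these libraries where they do the work, as an engineer would, in place of code of your own. Each camera call takes 0.05 s, during which the arm holds its last target. There are 200 camera calls.

## Working session

There is one attempt and no reset: what is moved stays moved. The work goes in short steps, Python scripts to look and compute and a tool call to move; the robot and the scene stay as the last step left them, time stands still between calls to the robot, and variables do not carry over. Pictures are saved under pics/ and viewed, at most 10 in all, crops included, and the job is handed in when it is done.

Besides the shell and the picture viewer there is one more tool, called after ">>>" by a JSON object that holds its "op" and its "data", one argument or row to a line. apply_moves: Moves the arm, as the interface text tells. Shifts and turns lie within -1 to 1; 1 stands for 20 mm of shift or 60 degrees of turn. Its arguments: {"type":"object","properties":{"commands":{"type":"array","items":{"type":"array","items":{"type":"number","minimum":-1,"maximum":1}}},"claw":{"type":"number"}},"required":["commands"]}

```bash
mkdir -p pics
cat > h.py <<'E'
import numpy as np, cv2
from workcell import bot
def ray(c,u,v):
    K=c["camera_matrix"];K=np.array(K);k=c["k1"]
    d=np.array([(u-K[0,2])/K[0,0],(v-K[1,2])/K[1,1]]);p=d.copy()
    for _ in range(30): p=d/(1+k*(p@p))
    R=np.array(c["R"]);t=np.array(c["t"])
    return -R.T@t, R.T@np.array([p[0],p[1],1.])
def onz(c,u,v,z):
    o,d=ray(c,u,v); return o+d*(z-o[2])/d[2]
def proj(c,X):
    q=np.array(c["R"])@np.array(X)+np.array(c["t"]);p=q[:2]/q[2];p=p*(1+c["k1"]*(p@p));K=np.array(c["camera_matrix"])
    return p*[K[0,0],K[1,1]]+[K[0,2],K[1,2]]
def tri(c1,p1,c2,p2):
    A=np.zeros((3,3));b=np.zeros(3)
    for c,p in((c1,p1),(c2,p2)):
        o,d=ray(c,*p);d=d/np.linalg.norm(d);M=np.eye(3)-np.outer(d,d);A+=M;b+=M@o
    return np.linalg.solve(A,b)
E
python3 - <<'E'
from h import *
import pickle
d={}
for n in("scene","top"):
    c=bot.camera(n);d[n]=c;cv2.imwrite(f"pics/{n}0.png",c["image"]);print(n,-np.array(c["R"]).T@np.array(c["t"]),c["k1"],c["camera_matrix"],c["R"])
pickle.dump(d,open("c0.pkl","wb"));print(bot.get_obs(),bot.tip_reach)
E
```

```text
scene [1.12227916 0.12882182 0.73679001] -0.08147668535244625 [[363.78852646   0.         322.93738718]
 [  0.         363.78852646 197.21485752]
 [  0.           0.           1.        ]] [[-0.29357716  0.95576552  0.01802011]
 [ 0.6478232   0.21277947 -0.73147112]
 [-0.70294919 -0.20306937 -0.68163427]]
top [ 0.31781872 -0.05492041  1.32699775] -0.006144375517451522 [[452.4720258    0.         316.52595623]
 [  0.         452.4720258  210.99422998]
 [  0.           0.           1.        ]] [[ 0.02954061 -0.9994162  -0.01716422]
 [-0.98672325 -0.02641328 -0.16024844]
 [ 0.15970153  0.02167017 -0.98692747]]
{'clock': 0.1, 'joint_pos': array([ 1.30098588e+00,  2.41346446e-01,  3.85372044e-03,  1.33522487e+00,
       -1.55612050e-05,  1.57082252e+00]), 'joint_vel': array([ 3.54035128e-07, -2.24687900e-03,  1.12082376e-03,  2.84034423e-04,
        9.92768024e-04,  8.44100563e-04]), 'tau': array([ 2.92575323e-04, -3.73138547e+01,  2.53010201e+01,  1.08524953e-02,
        5.02499324e-05,  4.97957643e-06]), 'eef_pos': array([0.13313567, 0.48139276, 0.25249556]), 'tool_rot': array([ 1.34509301e-01,  9.90911865e-01, -9.52955530e-04, -1.21479660e-04]), 'ft_force': array([-0.26846457, -0.19575791,  0.4055622 ]), 'ft_torque': array([ 0.04409088, -0.02529384, -0.00222344]), 'grasp_force': 0.0, 'grip_width': 0.08572572137852623} 0.022
```

View pics/scene0.png

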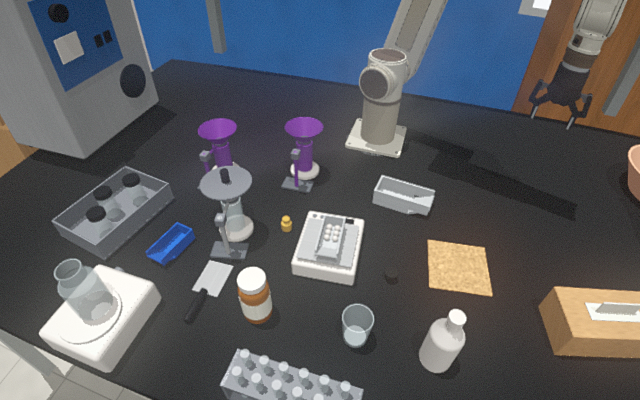

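View pics/top0.png

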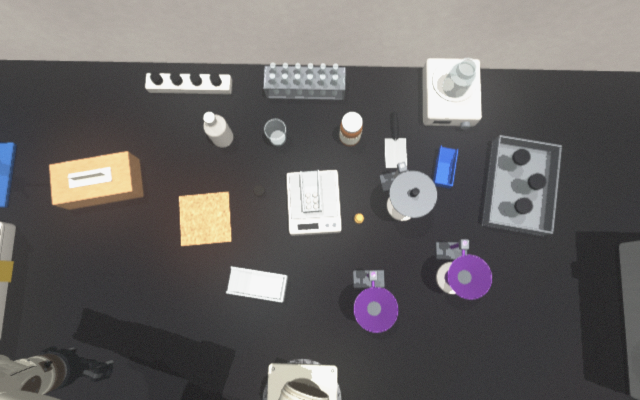

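Top view: the covered column is at (412,194), with purple decoys at (376,309) and (469,277). The scoop with balls on the balance is at (311,192). The larger white tray at (257,284) and the blue tray at (446,167) are decoys. The cork mat is at (205,219). Scene view: cover knob at (224,175), scoop at (331,238), mat at (459,267).

I choose the grey-covered column and the tray on the balance. I'll check both in one crop and measure them.

```bash
cat > m.py <<'E'
from h import *
import pickle
d=pickle.load(open("c0.pkl","rb"));s,t=d["scene"],d["top"]
def blobs(c,f,x0,y0,x1,y1,amin=15):
    im=c["image"].astype(int)[y0:y1,x0:x1];m=f(im[...,0],im[...,1],im[...,2]).astype(np.uint8)
    n,l,st,ce=cv2.connectedComponentsWithStats(m)
    r=[(st[i,4],ce[i]+[x0,y0],cv2.minAreaRect(np.argwhere(l==i)[:,::-1].astype(np.float32)+np.float32([x0,y0]))) for i in range(1,n) if st[i,4]>=amin]
    return sorted(r,key=lambda a:-a[0])
E
python3 - <<'E'
from m import *
dark=lambda b,g,r:(b+g+r<140)
kt=blobs(t,dark,404,182,424,204,5);ks=blobs(s,dark,214,165,236,190,5)
print("knob",kt[:2],ks[:2])
cork=lambda b,g,r:(r>b+40)&(r>120)
mt=blobs(t,cork,170,185,240,255)[0];ms=blobs(s,cork,420,230,500,300)[0]
print("mat",mt,ms,tri(t,mt[1],s,ms[1]),onz(t,*mt[1],.004),onz(s,*ms[1],.004))
print([onz(t,*p,.004).round(3) for p in cv2.boxPoints(mt[2])])
dg=lambda b,g,r:(b+g+r>200)
a=t["image"][160:230,370:450];b=t["image"][155:245,270:360];a2=s["image"][160:270,185:265];b2=s["image"][205:290,285:370]
def R(x):return cv2.resize(x,(400,300),interpolation=cv2.INTER_CUBIC)
cv2.imwrite("pics/crop.png",np.vstack([np.hstack([R(t["image"][155:230,360:460]),R(t["image"][162:237,262:362])]),np.hstack([R(s["image"][160:265,165:305]),R(s["image"][205:285,277:384])])]))
E
```

```text
knob [] []
mat (np.int32(2627), array([204.67529501, 218.46136277]), ((204.44264221191406, 218.3688507080078), (50.971622467041016, 53.32555389404297), 84.80557250976562)) (np.int32(2950), array([458.23186441, 267.72644068]), ((459.4930114746094, 267.55078125), (71.90544891357422, 48.301326751708984), 7.853313446044922)) [ 0.50165558  0.30846143 -0.00382425] [0.50056833 0.30543552 0.004     ] [0.50800243 0.30744258 0.004     ]
[array([0.568, 0.398, 0.004]), array([0.587, 0.239, 0.004]), array([0.435, 0.216, 0.004]), array([0.416, 0.372, 0.004])]
```

View pics/crop.png

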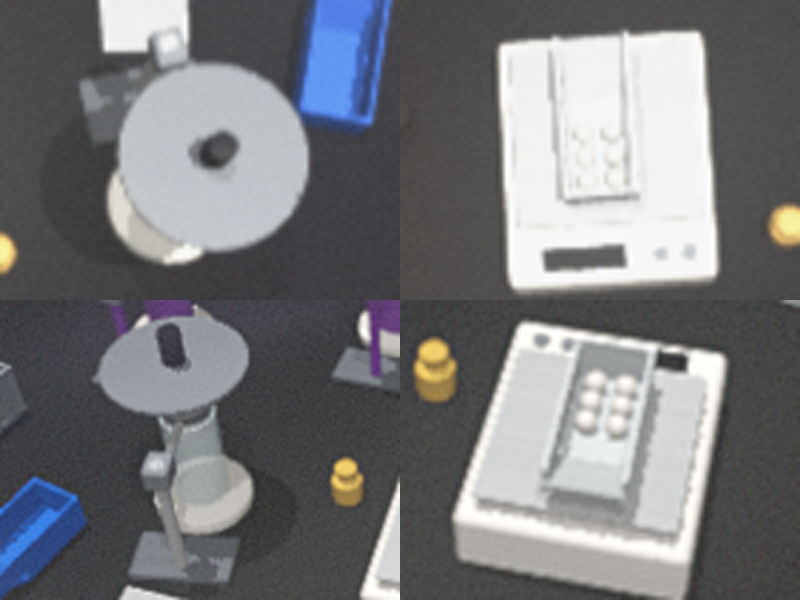

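The crop confirms the choice: a grey cover with a black knob on the clear column (knob top near top-view (415.5,191)), and a small grey tray with six balls on the pan. The tray's nose points away from the display.

Run:
```python
from m import *
T1=lambda x,y:(360+x/4,155+y/4);S1=lambda x,y:(165+x/2.857,160+(y-300)/2.857)
T2=lambda x,y:(262+(x-400)/4,162+y/4);S2=lambda x,y:(277+(x-400)/3.738,205+(y-300)/3.75)
# disc by hough-ish colour contour in the top view
im=t["image"].astype(int);g=im.sum(2)/3
m=((g>105)&(g<190)&(im[...,0]>im[...,2]-2)).astype(np.uint8);m=cv2.morphologyEx(m,cv2.MORPH_OPEN,np.ones((9,9)))
n,l,st,ce=cv2.connectedComponentsWithStats(m);i=l[205,412]
cs=cv2.findContours((l==i).astype(np.uint8),0,1)[0];dt=cv2.minEnclosingCircle(max(cs,key=len));print("disc top",dt,st[i])
ds=S1(174,365)
print("disc",tri(t,dt[0],s,ds),onz(t,*dt[0],.170),onz(s,*ds,.170))
print("knobtop",tri(t,T1(222,145),s,S1(171,331)))
c=[("rearL",(563,200),(655,345)),("rearR",(637,195),(582,345)),("noseL",(553,35),(620,500)),("noseR",(627,33),(548,485))]
# left/right pairing: +-: test both
for a in c[:2]:
  for b in c[:2]: print(a[0],b[0],tri(t,T2(*a[1]),s,S2(*b[2])).round(4))
for a in c[2:]:
  for b in c[2:]: print(a[0],b[0],tri(t,T2(*a[1]),s,S2(*b[2])).round(4))
for nme,p,z in[("rearL",(563,200),.098),("rearR",(637,195),.098),("panNL",(515,45),.062),("panNR",(697,42),.062),("panRL",(517,225),.062),("panRR",(705,215),.062)]:print(nme,onz(t,*T2(*p),z))
for nme,p in[("rearR",(582,345)),("rearL",(655,345))]:print(nme,onz(s,*S2(*p),.098))
for nme,p,z in[("stop",(259,191),.02),("weight",(359,218),.03),("amber",(351,122),.13),("blue",(446,167),.02),("bigscoop",(257,284),.03),("rodtop",T1(168,45),.136),("foot",T1(165,205),.01)]:print(nme,onz(t,*p,z).round(3))
```

```text
disc top ((319.5, 199.5), 376.6703796386719) [     0      0    640    400 248030]
disc [ 0.58107139 -0.12871189  0.23763928] [ 0.53552669 -0.03635599  0.17      ] [ 0.56163825 -0.2748339   0.17      ]
knobtop [ 0.55620897 -0.27701162  0.20204815]
rearL rearL [0.513  0.0103 0.0966]
rearL rearR [ 0.5197 -0.0126  0.0951]
rearR rearL [ 0.5139 -0.0154  0.0934]
rearR rearR [ 0.5191 -0.039   0.0869]
noseL noseL [0.6327 0.0213 0.0853]
noseL noseR [ 0.6364 -0.      0.095 ]
noseR noseL [ 0.6321 -0.0053  0.0791]
noseR noseR [ 0.6348 -0.0271  0.0838]
rearL [0.51287288 0.00989451 0.098     ]
rearR [ 0.51771983 -0.04091238  0.098     ]
panNL [0.63041167 0.05018714 0.062     ]
panNR [ 0.63592461 -0.08044178  0.062     ]
panRL [0.49982292 0.04371239 0.062     ]
panRR [ 0.51055141 -0.08891845  0.062     ]
rearR [ 0.5289754  -0.03436542  0.098     ]
rearL [0.51421328 0.01094784 0.098     ]
stop [0.585 0.145 0.02 ]
weight [ 0.51 -0.15  0.03]
amber [ 0.763 -0.117  0.13 ]
blue [ 0.671 -0.406  0.02 ]
bigscoop [0.313 0.136 0.03 ]
rodtop [ 0.639 -0.256  0.136]
foot [ 0.552 -0.275  0.01 ]
```

>>> {"op": "apply_moves", "data": {
  "commands": [
    [-0.5, -0.5, 0, 0],
    [-1, -1, 0, 0],
    [-1, -1, 0, 0],
    [-1, -1, 0, 0],
    [-1, -1, 0, 0]
  ],
  "claw": 0
}}

```text
clock: 0.52
eef_pos: [0.1962, 0.3698, 0.2528]
tool_rot: [0.134, 0.991, -0.001, -0.0]
ft_force: [0.5, -0.5, -0.4]
grip_width: 0.085
grasp_force: 0.0
```

>>> {"op": "apply_moves", "data": {
  "commands": [
    [-1, -1, 0, 0],
    [-1, -1, 0, 0],
    [-1, -1, 0, 0],
    [-1, -1, 0, 0],
    [-1, -1, 0, 0]
  ]
}}

```text
clock: 0.93
eef_pos: [0.2659, 0.2467, 0.253]
tool_rot: [0.134, 0.991, -0.0, -0.0]
ft_force: [0.6, 0.4, -0.6]
grip_width: 0.0854
grasp_force: 0.0
```

>>> {"op": "apply_moves", "data": {
  "commands": [
    [-1, -1, 0, 0],
    [-1, -1, 0, 0],
    [-1, -1, 0, 0],
    [-1, -1, 0, 0],
    [-1, -1, 0, 0]
  ]
}}

```text
clock: 1.35
eef_pos: [0.3356, 0.1237, 0.2531]
tool_rot: [0.134, 0.991, -0.0, -0.0]
ft_force: [0.8, 0.1, 0.2]
grip_width: 0.0852
grasp_force: 0.0
```

>>> {"op": "apply_moves", "data": {
  "commands": [
    [-1, -1, 0, 0],
    [-1, -1, 0, 0],
    [-1, -1, 0, 0],
    [-1, -1, 0, 0],
    [-1, -1, 0, 0]
  ]
}}

```text
clock: 1.77
eef_pos: [0.4053, 0.0006, 0.253]
tool_rot: [0.135, 0.991, 0.0, -0.0]
ft_force: [0.5, -0.5, -0.8]
grip_width: 0.0851
grasp_force: 0.0
```

>>> {"op": "apply_moves", "data": {
  "commands": [
    [-1, -1, 0, 0],
    [-1, -1, 0, 0],
    [-1, -1, 0, 0],
    [-1, -1, 0, 0],
    [-1, -1, 0, 0]
  ]
}}

```text
clock: 2.18
eef_pos: [0.4751, -0.1223, 0.2528]
tool_rot: [0.135, 0.991, 0.0, -0.001]
ft_force: [0.5, 0.6, 0.1]
grip_width: 0.0852
grasp_force: 0.0
```

>>> {"op": "apply_moves", "data": {
  "commands": [
    [-1, -1, 0, 0],
    [-1, -1, 0, 0],
    [-1, -1, 0, 0],
    [-0.5, -0.5, 0, 0],
    [0, 0, 0, 0]
  ]
}}

```text
clock: 2.6
eef_pos: [0.5246, -0.2097, 0.2519]
tool_rot: [0.136, 0.991, -0.0, -0.0]
ft_force: [0.6, -0.4, 0.7]
grip_width: 0.0856
grasp_force: 0.0
```

```bash
cat >> h.py <<'E'
from scipy.spatial.transform import Rotation as Ro
def rel(X,yaw=None):
    o=bot.get_obs();M=Ro.from_quat(o["tool_rot"]).as_matrix();d=M.T@(np.array(X)-o["eef_pos"])/.02
    cur=np.degrees(np.arctan2(M[1,1],M[0,1]))
    print("t",o["clock"],"tcp",o["eef_pos"].round(4),"zaxis",M[:,2].round(3),"yawY",cur.round(2),"units",d.round(2), "j",np.round(o["joint_pos"],2))
    if yaw is not None:
        e=(-(yaw-cur)+90)%180-90;print("roll units",e/60)
E
python3 - <<'E'
from m import *
T1=lambda x,y:(360+x/4,155+y/4)
print(onz(t,*T1(213.5,155),.170))
rel([.557,-.276,.198])
E
```

```text
[ 0.55714369 -0.27974543  0.17      ]
t 2.6 tcp [ 0.5246 -0.2097  0.2519] zaxis [-0.001 -0.    -1.   ] yawY 74.36 units [-2.46 -2.75  2.7 ] j [-0.38  0.37  0.18  1.38 -0.   -0.11]
```

>>> {"op": "apply_moves", "data": {
  "commands": [
    [-0.8, -0.95, 0, 0],
    [-0.8, -0.95, 0, 0],
    [-0.85, -0.95, 0, 0],
    [0, 0, 0.6, 0],
    [0, 0, 0.6, 0]
  ]
}}

```text
clock: 3.02
eef_pos: [0.5561, -0.2758, 0.2289]
tool_rot: [0.135, 0.991, 0.0, 0.0]
ft_force: [0.0, 1.1, -0.5]
grip_width: 0.0855
grasp_force: 0.0
```

>>> {"op": "apply_moves", "data": {
  "commands": [
    [0, 0, 0.5, 0],
    [0, 0, 0.5, 0],
    [0, 0, 0.5, 0],
    [0, 0, 0, 0],
    [0, 0, 0, 0]
  ]
}}

```text
clock: 3.43
eef_pos: [0.5553, -0.2744, 0.1987]
tool_rot: [0.134, 0.991, 0.0, -0.001]
ft_force: [-0.1, -0.4, 0.3]
grip_width: 0.086
grasp_force: 0.0
```

>>> {"op": "apply_moves", "data": {
  "commands": [
    [0, 0, 0, 0],
    [0, 0, 0, 0],
    [0, 0, 0, 0],
    [0, 0, 0, 0],
    [0, 0, 0, 0]
  ],
  "claw": 1
}}

```text
clock: 3.85
eef_pos: [0.556, -0.2752, 0.1998]
tool_rot: [0.134, 0.991, -0.0, 0.0]
ft_force: [-0.1, 0.4, 1.6]
grip_width: 0.0254
grasp_force: 2.1
```

>>> {"op": "apply_moves", "data": {
  "commands": [
    [0, 0, 0, 0],
    [0, 0, -0.2, 0],
    [0, 0, -0.5, 0],
    [0, 0, -0.5, 0],
    [0, 0, -0.5, 0]
  ]
}}

```text
clock: 4.27
eef_pos: [0.5559, -0.2751, 0.2345]
tool_rot: [0.135, 0.991, -0.0, 0.0]
ft_force: [-0.0, 0.3, -1.8]
grip_width: 0.0182
grasp_force: 58.6
```

Run:
```python
from m import *
rel([.504,.306,.044]);c=bot.camera("scene");cv2.imwrite("pics/s1.png",c["image"]);print(bot.get_obs()["ft_force"])
```

```text
t 4.2667 tcp [ 0.5559 -0.2751  0.2345] zaxis [ 0. -0. -1.] yawY 74.54 units [10.25 27.31  9.52] j [-0.46  0.49  0.32  1.4   0.   -0.19]
[ 0.77719549 -0.42389112  0.55748298]
```

View pics/s1.png

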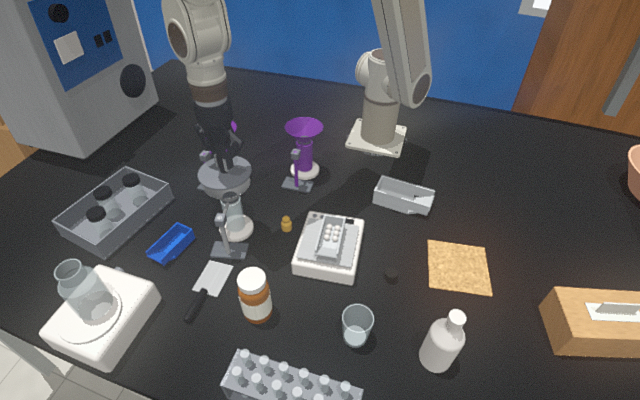

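>>> {"op": "apply_moves", "data": {
  "commands": [
    [0.2, 0.5, 0, 0],
    [0.3, 0.8, 0, 0],
    [0.37, 1, 0, 0],
    [0.37, 1, 0, 0],
    [0.37, 1, 0, 0]
  ]
}}

```text
clock: 4.73
eef_pos: [0.5471, -0.182, 0.233]
tool_rot: [0.135, 0.991, 0.0, -0.0]
ft_force: [0.2, -0.1, -1.8]
grip_width: 0.0182
grasp_force: 58.6
```

>>> {"op": "apply_moves", "data": {
  "commands": [
    [0.38, 1, 0, 0],
    [0.38, 1, 0, 0],
    [0.38, 1, 0, 0],
    [0.38, 1, 0, 0],
    [0.38, 1, 0, 0]
  ]
}}

```text
clock: 5.15
eef_pos: [0.5369, -0.0753, 0.2331]
tool_rot: [0.134, 0.991, 0.0, -0.0]
ft_force: [0.9, -0.6, -0.4]
grip_width: 0.0184
grasp_force: 58.6
```

>>> {"op": "apply_moves", "data": {
  "commands": [
    [0.38, 1, 0, 0],
    [0.38, 1, 0, 0],
    [0.38, 1, 0, 0],
    [0.38, 1, 0, 0],
    [0.38, 1, 0, 0]
  ]
}}

```text
clock: 5.57
eef_pos: [0.5268, 0.0311, 0.2331]
tool_rot: [0.134, 0.991, 0.0, -0.0]
ft_force: [0.6, 0.2, -1.4]
grip_width: 0.0183
grasp_force: 58.6
```

>>> {"op": "apply_moves", "data": {
  "commands": [
    [0.38, 1, 0, 0],
    [0.38, 1, 0, 0],
    [0.38, 1, 0, 0],
    [0.38, 1, 0, 0],
    [0.38, 1, 0, 0]
  ]
}}

```text
clock: 5.98
eef_pos: [0.5167, 0.1374, 0.2331]
tool_rot: [0.134, 0.991, 0.0, -0.0]
ft_force: [0.1, 0.1, -1.2]
grip_width: 0.0181
grasp_force: 58.6
```

>>> {"op": "apply_moves", "data": {
  "commands": [
    [0.38, 1, 0, 0],
    [0.38, 1, 0, 0],
    [0.38, 1, 0, 0],
    [0.38, 1, 0, 0],
    [0.38, 1, 0, 0]
  ]
}}

```text
clock: 6.4
eef_pos: [0.5067, 0.2439, 0.2331]
tool_rot: [0.134, 0.991, -0.0, -0.0]
ft_force: [0.3, -0.5, -1.7]
grip_width: 0.0176
grasp_force: 58.6
```

>>> {"op": "apply_moves", "data": {
  "commands": [
    [0.38, 1, 0.3, 0],
    [0.38, 1, 0.6, 0],
    [0.2, 0.8, 0.8, 0],
    [0.1, 0.2, 1, 0],
    [0, 0, 1, 0]
  ]
}}

```text
clock: 6.82
eef_pos: [0.5023, 0.3082, 0.1586]
tool_rot: [0.133, 0.991, 0.001, 0.0]
ft_force: [0.9, 0.2, -1.1]
grip_width: 0.018
grasp_force: 58.7
```

Run:
```python
from m import *
rel([.504,.306,.0385])
```

```text
t 6.8167 tcp [0.5023 0.3082 0.1586] zaxis [ 0.     0.001 -1.   ] yawY 74.71 units [-0.11 -0.09  6.01] j [0.55 0.47 0.09 1.19 0.   0.82]
```

>>> {"op": "apply_moves", "data": {
  "commands": [
    [0, 0, 1, 0],
    [0, 0, 1, 0],
    [0, 0, 1, 0],
    [0, 0, 1, 0],
    [0, 0, 0.6, 0]
  ]
}}

```text
clock: 7.23
eef_pos: [0.5012, 0.3055, 0.0648]
tool_rot: [0.134, 0.991, -0.001, -0.002]
ft_force: [0.0, 0.2, -1.7]
grip_width: 0.0182
grasp_force: 58.7
```

>>> {"op": "apply_moves", "data": {
  "commands": [
    [0, 0, 0.4, 0],
    [0, 0, 0.2, 0],
    [0, 0, 0.1, 0],
    [0, 0, 0, 0],
    [0, 0, 0, 0]
  ]
}}

```text
clock: 7.65
eef_pos: [0.5039, 0.3063, 0.0542]
tool_rot: [0.134, 0.991, 0.001, 0.001]
ft_force: [0.0, 0.1, -0.7]
grip_width: 0.0185
grasp_force: 58.7
```

Run:
```python
from m import *
rel([.504,.306,.0385])
```

```text
t 7.65 tcp [0.5039 0.3063 0.0542] zaxis [ 0.001  0.001 -1.   ] yawY 74.54 units [-0.01 -0.02  0.79] j [ 0.55  0.57 -0.05  0.95  0.    0.82]
```

>>> {"op": "apply_moves", "data": {
  "commands": [
    [0, 0, 0.3, 0],
    [0, 0, 0.2, 0],
    [0, 0, 0.1, 0],
    [0, 0, 0.05, 0],
    [0, 0, 0.05, 0]
  ]
}}

```text
clock: 8.07
eef_pos: [0.5032, 0.3058, 0.039]
tool_rot: [0.135, 0.991, -0.0, -0.0]
ft_force: [-0.1, -0.3, -0.7]
grip_width: 0.018
grasp_force: 58.7
```

>>> {"op": "apply_moves", "data": {
  "commands": [
    [0, 0, 0.05, 0],
    [0, 0, 0.05, 0],
    [0, 0, 0, 0],
    [0, 0, 0, 0],
    [0, 0, 0, 0]
  ]
}}

```text
clock: 8.48
eef_pos: [0.5032, 0.3058, 0.039]
tool_rot: [0.134, 0.991, 0.0, 0.0]
ft_force: [-3.4, -2.4, 8.4]
grip_width: 0.0182
grasp_force: 59.5
```

>>> {"op": "apply_moves", "data": {
  "commands": [
    [0, 0, 0, 0],
    [0, 0, 0, 0],
    [0, 0, 0, 0],
    [0, 0, -0.3, 0],
    [0, 0, -0.6, 0]
  ],
  "claw": 0
}}

```text
clock: 8.9
eef_pos: [0.5022, 0.3052, 0.054]
tool_rot: [0.134, 0.991, -0.001, -0.001]
ft_force: [-0.2, -0.8, -0.0]
grip_width: 0.0775
grasp_force: 0.0
```

>>> {"op": "apply_moves", "data": {
  "commands": [
    [0, 0, -1, 0],
    [0, 0, -1, 0],
    [0, 0, -1, 0],
    [0, 0, -1, 0],
    [0, 0, -1, 0]
  ]
}}

```text
clock: 9.32
eef_pos: [0.5033, 0.3059, 0.1566]
tool_rot: [0.135, 0.991, 0.0, 0.0]
ft_force: [0.3, 0.7, -0.8]
grip_width: 0.0853
grasp_force: 0.0
```

>>> {"op": "apply_moves", "data": {
  "commands": [
    [0, 0, -1, 0],
    [0, 0, -1, 0],
    [0, 0, -1, 0],
    [0, 0, -1, 0],
    [0, 0, 0, 0]
  ]
}}

```text
clock: 9.73
eef_pos: [0.5052, 0.3071, 0.2405]
tool_rot: [0.134, 0.991, 0.003, 0.003]
ft_force: [0.7, 0.8, -0.2]
grip_width: 0.0854
grasp_force: 0.0
```

Run:
```python
from m import *
rel([.85*.857,.85*.515,.25])
c=bot.camera("top");cv2.imwrite("pics/t2.png",c["image"][180:400,120:440])
```

```text
t 9.7333 tcp [0.5052 0.3071 0.2405] zaxis [ 0.007  0.004 -1.   ] yawY 74.54 units [-9.02  9.27 -0.37] j [0.55 0.42 0.23 1.37 0.   0.82]
```

View pics/t2.png

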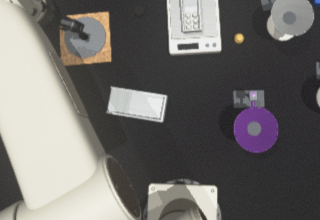

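The cover lies on the mat: disc at crop (90,38), mat at (85,38). The moves offer no tilt, so I'll test in free air what the arm does at the edge of its reach.

>>> {"op": "apply_moves", "data": {
  "commands": [
    [-0.7, 0.72, 0, 0],
    [-0.7, 0.72, 0, 0],
    [-0.7, 0.72, 0, 0],
    [-0.7, 0.72, 0, 0],
    [-0.7, 0.72, 0, 0]
  ]
}}

```text
clock: 10.2
eef_pos: [0.5902, 0.3568, 0.2336]
tool_rot: [0.134, 0.991, -0.001, -0.001]
ft_force: [0.9, 0.1, 0.7]
grip_width: 0.0857
grasp_force: 0.0
```

>>> {"op": "apply_moves", "data": {
  "commands": [
    [-0.7, 0.72, 0, 0],
    [-0.7, 0.72, 0, 0],
    [-0.7, 0.72, 0, 0],
    [-0.7, 0.72, 0, 0],
    [-0.7, 0.72, 0, 0]
  ]
}}

```text
clock: 10.62
eef_pos: [0.6752, 0.4065, 0.2337]
tool_rot: [0.135, 0.991, -0.001, -0.001]
ft_force: [1.3, 0.2, -0.3]
grip_width: 0.0852
grasp_force: 0.0
```

Run:
```python
from m import *
rel([.85*.857,.85*.515,.25])
```

```text
t 10.6167 tcp [0.6752 0.4065 0.2337] zaxis [-0.002 -0.001 -1.   ] yawY 74.54 units [-2.15  2.22 -0.82] j [ 0.54  0.99  1.23  1.82 -0.    0.81]
```

>>> {"op": "apply_moves", "data": {
  "commands": [
    [-0.7, 0.72, 0, 0],
    [-0.7, 0.72, 0, 0],
    [-0.7, 0.72, 0, 0],
    [-0.7, 0.72, 0, 0],
    [-0.7, 0.72, 0, 0]
  ]
}}

```text
clock: 11.03
eef_pos: [0.7107, 0.4265, 0.2123]
tool_rot: [0.134, 0.99, 0.022, 0.027]
ft_force: [-0.9, 0.1, 0.8]
grip_width: 0.0854
grasp_force: 0.0
```

Run:
```python
from m import *
rel([.85*.857,.85*.515,.25])
```

```text
t 11.0333 tcp [0.7107 0.4265 0.2123] zaxis [ 0.06   0.036 -0.998] yawY 74.61 units [-0.79  0.87 -1.81] j [0.54 1.03 1.27 1.74 0.   0.81]
```

>>> {"op": "apply_moves", "data": {
  "commands": [
    [-0.7, 0.72, 0, 0],
    [-0.7, 0.72, 0, 0],
    [-0.7, 0.72, 0, 0],
    [-0.7, 0.72, 0, 0],
    [-0.7, 0.72, 0, 0]
  ]
}}

```text
clock: 11.45
eef_pos: [0.7416, 0.4438, 0.1934]
tool_rot: [0.134, 0.989, 0.043, 0.054]
ft_force: [0.6, 0.4, -0.2]
grip_width: 0.0859
grasp_force: 0.0
```

Run:
```python
from m import *
rel([.85*.857,.85*.515,.25])
```

```text
t 11.45 tcp [0.7416 0.4438 0.1934] zaxis [ 0.119  0.071 -0.99 ] yawY 74.82 units [ 0.28 -0.18 -2.9 ] j [0.54 1.06 1.27 1.65 0.   0.81]
```

>>> {"op": "apply_moves", "data": {
  "commands": [
    [-0.7, 0.7, -0.5, 0],
    [-0.7, 0.7, -0.5, 0],
    [-0.7, 0.7, -0.5, 0],
    [-0.7, 0.7, -0.5, 0],
    [-0.7, 0.7, -0.5, 0]
  ]
}}

```text
clock: 11.87
eef_pos: [0.7579, 0.4509, 0.2305]
tool_rot: [0.134, 0.985, 0.069, 0.086]
ft_force: [0.5, 0.1, 0.0]
grip_width: 0.0855
grasp_force: 0.0
```

Run:
```python
from m import *
rel([.85*.857,.85*.515,.25])
```

```text
t 11.8667 tcp [0.7579 0.4509 0.2305] zaxis [ 0.189  0.113 -0.976] yawY 75.24 units [ 1.07 -0.84 -1.3 ] j [0.54 1.02 1.28 1.6  0.   0.81]
```

>>> {"op": "apply_moves", "data": {
  "commands": [
    [-1, 1, -0.7, 0],
    [-1, 1, -0.7, 0],
    [-1, 1, -0.7, 0],
    [-1, 1, -0.7, 0],
    [-1, 1, -0.7, 0]
  ]
}}

```text
clock: 12.28
eef_pos: [0.7768, 0.4589, 0.2863]
tool_rot: [0.133, 0.977, 0.104, 0.131]
ft_force: [1.1, 0.4, 0.7]
grip_width: 0.0856
grasp_force: 0.0
```

Run:
```python
from m import *
rel([.85*.857,.85*.515,.25])
```

```text
t 12.2833 tcp [0.7768 0.4589 0.2863] zaxis [ 0.283  0.169 -0.944] yawY 76.18 units [ 2.36 -1.99  0.85] j [0.53 0.97 1.27 1.54 0.   0.8 ]
```

>>> {"op": "apply_moves", "data": {
  "commands": [
    [-1, 1, -0.6, 0],
    [-1, 1, -0.6, 0],
    [-1, 1, -0.6, 0],
    [-1, 1, -0.6, 0],
    [-1, 1, -0.6, 0]
  ]
}}

```text
clock: 12.7
eef_pos: [0.793, 0.4656, 0.3418]
tool_rot: [0.131, 0.966, 0.138, 0.173]
ft_force: [-0.3, 0.7, 0.1]
grip_width: 0.0852
grasp_force: 0.0
```

>>> {"op": "apply_moves", "data": {
  "commands": [
    [-1, 1, -0.6, 0],
    [-1, 1, -0.6, 0],
    [-1, 1, -0.6, 0],
    [-1, 1, -0.6, 0],
    [-1, 1, -0.6, 0]
  ]
}}

```text
clock: 13.12
eef_pos: [0.8022, 0.4685, 0.406]
tool_rot: [0.129, 0.953, 0.171, 0.215]
ft_force: [-0.7, 0.1, -0.4]
grip_width: 0.085
grasp_force: 0.0
```

Run:
```python
from m import *
rel([.85*.857,.85*.515,.25])
```

```text
t 13.1167 tcp [0.8022 0.4685 0.406 ] zaxis [ 0.455  0.269 -0.849] yawY 79.2 units [ 5.59 -5.01  4.53] j [0.53 0.86 1.27 1.43 0.   0.8 ]
```

Run:
```python
from m import *
for p in[(50,152),(158,103),(135,20)]: print("mach",onz(s,*p,0).round(3))
for p in[(621,240),(635,375)]: print("mach top",[onz(t,*p,z).round(3) for z in(0,.3)])
print("flask",[onz(t,462,70,z).round(3) for z in(.1,.25)])
for X in([.62,.0,.38],[.47,-.50,.38]): rel(X)
o=bot.get_obs();M=Ro.from_quat(o["tool_rot"]).as_matrix();print(M.round(3))
```

```text
mach [ 0.44  -1.084  0.   ]
mach [ 0.025 -0.916  0.   ]
mach [-0.903 -1.79   0.   ]
mach top [array([ 0.471, -0.916,  0.   ]), array([ 0.436, -0.721,  0.3  ])]
mach top [array([ 0.094, -0.926,  0.   ]), array([ 0.144, -0.729,  0.3  ])]
flask [array([ 0.939, -0.435,  0.1  ]), array([ 0.863, -0.388,  0.25 ])]
t 13.1167 tcp [0.8022 0.4685 0.406 ] zaxis [ 0.455  0.269 -0.849] yawY 79.2 units [  0.93 -23.35  -9.35] j [0.53 0.86 1.27 1.43 0.   0.8 ]
t 13.1167 tcp [0.8022 0.4685 0.406 ] zaxis [ 0.455  0.269 -0.849] yawY 79.2 units [ -0.53 -47.35 -19.5 ] j [0.53 0.86 1.27 1.43 0.   0.8 ]
[[-0.874  0.173  0.455]
 [ 0.32   0.908  0.269]
 [-0.366  0.381 -0.849]]
```

>>> {"op": "apply_moves", "data": {
  "commands": [
    [0, -0.5, -0.2, 0],
    [0, -0.8, -0.35, 0],
    [0, -1, -0.41, 0],
    [0, -1, -0.41, 0],
    [0, -1, -0.41, 0]
  ]
}}

```text
clock: 13.53
eef_pos: [0.7703, 0.3801, 0.4031]
tool_rot: [0.129, 0.953, 0.17, 0.215]
ft_force: [0.1, -0.4, -0.6]
grip_width: 0.0855
grasp_force: 0.0
```

>>> {"op": "apply_moves", "data": {
  "commands": [
    [0, -1, -0.41, 0],
    [0, -1, -0.41, 0],
    [0, -1, -0.41, 0],
    [0, -1, -0.41, 0],
    [0, -1, -0.41, 0]
  ]
}}

```text
clock: 13.95
eef_pos: [0.7344, 0.2779, 0.4002]
tool_rot: [0.129, 0.953, 0.17, 0.215]
ft_force: [-0.3, -0.3, 0.3]
grip_width: 0.0852
grasp_force: 0.0
```

Run:
```python
from m import *
rel([.47,-.50,.38])
```

```text
t 13.95 tcp [0.7344 0.2779 0.4002] zaxis [ 0.455  0.269 -0.849] yawY 79.2 units [ -0.53 -38.01 -15.61] j [0.32 0.41 0.47 1.09 0.11 0.62]
```

Tilt is retained. Continuing to the other azimuth.

>>> {"op": "apply_moves", "data": {
  "commands": [
    [0, -1, -0.41, 0],
    [0, -1, -0.41, 0],
    [0, -1, -0.41, 0],
    [0, -1, -0.41, 0],
    [0, -1, -0.41, 0]
  ]
}}

```text
clock: 14.37
eef_pos: [0.6985, 0.1761, 0.397]
tool_rot: [0.129, 0.953, 0.17, 0.216]
ft_force: [0.4, 0.2, 0.8]
grip_width: 0.0857
grasp_force: 0.0
```

>>> {"op": "apply_moves", "data": {
  "commands": [
    [0, -1, -0.41, 0],
    [0, -1, -0.41, 0],
    [0, -1, -0.41, 0],
    [0, -1, -0.41, 0],
    [0, -1, -0.41, 0]
  ]
}}

```text
clock: 14.78
eef_pos: [0.6626, 0.0742, 0.394]
tool_rot: [0.129, 0.953, 0.17, 0.216]
ft_force: [-0.3, -0.4, 0.3]
grip_width: 0.0851
grasp_force: 0.0
```

>>> {"op": "apply_moves", "data": {
  "commands": [
    [0, -1, -0.41, 0],
    [0, -1, -0.41, 0],
    [0, -1, -0.41, 0],
    [0, -1, -0.41, 0],
    [0, -1, -0.41, 0]
  ]
}}

```text
clock: 15.2
eef_pos: [0.6266, -0.0276, 0.3908]
tool_rot: [0.129, 0.953, 0.17, 0.216]
ft_force: [-1.0, -0.3, -0.1]
grip_width: 0.0852
grasp_force: 0.0
```

>>> {"op": "apply_moves", "data": {
  "commands": [
    [0, -1, -0.41, 0],
    [0, -1, -0.41, 0],
    [0, -1, -0.41, 0],
    [0, -1, -0.41, 0],
    [0, -1, -0.41, 0]
  ]
}}

```text
clock: 15.62
eef_pos: [0.5907, -0.1295, 0.3876]
tool_rot: [0.129, 0.953, 0.17, 0.216]
ft_force: [0.3, -0.3, -0.3]
grip_width: 0.0854
grasp_force: 0.0
```

>>> {"op": "apply_moves", "data": {
  "commands": [
    [0, -1, -0.41, 0],
    [0, -1, -0.41, 0],
    [0, -1, -0.41, 0],
    [0, -1, -0.41, 0],
    [0, -1, -0.41, 0]
  ]
}}

```text
clock: 16.03
eef_pos: [0.5547, -0.2314, 0.3845]
tool_rot: [0.129, 0.953, 0.169, 0.216]
ft_force: [-0.0, 0.8, -0.5]
grip_width: 0.0854
grasp_force: 0.0
```

>>> {"op": "apply_moves", "data": {
  "commands": [
    [0, -1, -0.41, 0],
    [0, -1, -0.41, 0],
    [0, -1, -0.41, 0],
    [0, -1, -0.41, 0],
    [0, -1, -0.41, 0]
  ]
}}

```text
clock: 16.45
eef_pos: [0.5187, -0.3334, 0.3813]
tool_rot: [0.129, 0.953, 0.169, 0.215]
ft_force: [0.7, 0.9, -0.2]
grip_width: 0.0854
grasp_force: 0.0
```

Run:
```python
from m import *
o=bot.get_obs();p=o["eef_pos"]
rel(p+[.1*np.cos(-.84),.1*np.sin(-.84),.03])
```

```text
t 16.45 tcp [ 0.5187 -0.3334  0.3813] zaxis [ 0.454  0.267 -0.85 ] yawY 79.2 units [-4.66 -2.24 -0.75] j [-0.81  0.33  0.34  1.44  0.54 -0.5 ]
```

>>> {"op": "apply_moves", "data": {
  "commands": [
    [-0.48, -1, -0.24, 0],
    [-0.48, -1, -0.24, 0],
    [-0.48, -1, -0.24, 0],
    [-0.48, -1, -0.24, 0],
    [-0.48, -1, -0.24, 0]
  ]
}}

```text
clock: 16.87
eef_pos: [0.5328, -0.4462, 0.3813]
tool_rot: [0.129, 0.953, 0.169, 0.215]
ft_force: [0.3, 0.6, 0.3]
grip_width: 0.0855
grasp_force: 0.0
```

>>> {"op": "apply_moves", "data": {
  "commands": [
    [-0.48, -1, -0.24, 0],
    [-0.48, -1, -0.24, 0],
    [-0.48, -1, -0.24, 0],
    [-0.48, -1, -0.24, 0],
    [-0.48, -1, -0.24, 0]
  ]
}}

```text
clock: 17.28
eef_pos: [0.5402, -0.5464, 0.365]
tool_rot: [0.133, 0.952, 0.171, 0.215]
ft_force: [-0.9, 0.0, -3.2]
grip_width: 0.0856
grasp_force: 0.0
```

>>> {"op": "apply_moves", "data": {
  "commands": [
    [-0.7, -1, -0.24, 0],
    [-0.7, -1, -0.24, 0],
    [-0.7, -1, -0.24, 0],
    [-1, -0.7, -0.3, 0],
    [-1, -0.7, -0.3, 0]
  ]
}}

```text
clock: 17.7
eef_pos: [0.5495, -0.5969, 0.3555]
tool_rot: [0.142, 0.947, 0.138, 0.252]
ft_force: [-1.2, 0.0, -0.4]
grip_width: 0.0855
grasp_force: 0.0
```

Run:
```python
from m import *
o=bot.get_obs();p=o["eef_pos"];a=np.arctan2(p[1],p[0]);print(np.degrees(a),np.hypot(*p[:2]))
rel(p+[.02*np.cos(a),.02*np.sin(a),.01])
```

```text
-47.3663452621344 0.8113400067431429
t 17.7 tcp [ 0.5495 -0.5969  0.3555] zaxis [ 0.517  0.19  -0.834] yawY 77.8 units [-1.03 -0.38 -0.21] j [-1.02  0.91  1.27  1.8   0.57 -0.68]
```

>>> {"op": "apply_moves", "data": {
  "commands": [
    [-1, -0.4, -0.2, 0],
    [-1, -0.4, -0.2, 0],
    [-1, -0.4, -0.2, 0],
    [-1, -0.4, -0.2, 0],
    [-1, -0.4, -0.2, 0]
  ]
}}

```text
clock: 18.12
eef_pos: [0.5831, -0.612, 0.3646]
tool_rot: [0.152, 0.941, 0.114, 0.281]
ft_force: [0.0, 0.7, -0.6]
grip_width: 0.0853
grasp_force: 0.0
```

Run:
```python
from m import *
o=bot.get_obs();p=o["eef_pos"];a=np.arctan2(p[1],p[0]);print(np.degrees(a),np.hypot(*p[:2]))
rel(p+[.02*np.cos(a),.02*np.sin(a),.01])
```

```text
-46.38500596873271 0.8453501841499137
t 18.1167 tcp [ 0.5831 -0.612   0.3646] zaxis [ 0.564  0.13  -0.816] yawY 76.61 units [-1.05 -0.37 -0.11] j [-0.99  0.91  1.27  1.7   0.57 -0.6 ]
```

>>> {"op": "apply_moves", "data": {
  "commands": [
    [-1, -0.7, -0.4, 0],
    [-1, -0.7, -0.4, 0],
    [-1, -0.7, -0.4, 0],
    [-1, -0.7, -0.4, 0],
    [-1, -0.7, -0.4, 0]
  ]
}}

```text
clock: 18.53
eef_pos: [0.5845, -0.6496, 0.3818]
tool_rot: [0.164, 0.93, 0.084, 0.316]
ft_force: [-0.7, 0.4, -0.1]
grip_width: 0.0856
grasp_force: 0.0
```

Run:
```python
from m import *
o=bot.get_obs();p=o["eef_pos"];a=np.arctan2(p[1],p[0]);print(np.degrees(a),np.hypot(*p[:2]))
rel(p+[.02*np.cos(a),.02*np.sin(a),.01])
M=Ro.from_quat(o["tool_rot"]).as_matrix();print(M.round(3))
```

```text
-48.02026636426795 0.8738875396261494
t 18.5333 tcp [ 0.5845 -0.6496  0.3818] zaxis [ 0.617  0.053 -0.785] yawY 74.87 units [-1.05 -0.39 -0.02] j [-1.02  0.9   1.27  1.6   0.59 -0.56]
[[-0.746  0.252  0.617]
 [ 0.359  0.932  0.053]
 [-0.561  0.261 -0.785]]
```

>>> {"op": "apply_moves", "data": {
  "commands": [
    [0, 0, 0, -0.104],
    [0, 0, 0, -0.104],
    [0, 0, 0, -0.104],
    [0, 0, 0, -0.104],
    [0, 0, 0, 0]
  ]
}}

```text
clock: 18.95
eef_pos: [0.5844, -0.6493, 0.3819]
tool_rot: [-0.042, 0.944, 0.014, 0.327]
ft_force: [0.1, 0.5, 0.8]
grip_width: 0.0851
grasp_force: 0.0
```

Run:
```python
from m import *
rel([.561,-.012,.22])
o=bot.get_obs();M=Ro.from_quat(o["tool_rot"]).as_matrix();print(M.round(3))
```

```text
t 18.95 tcp [ 0.5844 -0.6493  0.3819] zaxis [ 0.616  0.054 -0.786] yawY 95.05 units [ 3.7  31.85  7.35] j [-1.02  0.9   1.27  1.61  0.59 -1.  ]
[[-0.783 -0.088  0.616]
 [-0.07   0.996  0.054]
 [-0.619 -0.001 -0.786]]
```

>>> {"op": "apply_moves", "data": {
  "commands": [
    [0.1, 0.6, 0.2, 0],
    [0.1, 0.9, 0.2, 0],
    [0.12, 1, 0.23, 0],
    [0.12, 1, 0.23, 0],
    [0.12, 1, 0.23, 0]
  ]
}}

```text
clock: 19.37
eef_pos: [0.5811, -0.5579, 0.3575]
tool_rot: [-0.04, 0.944, 0.015, 0.327]
ft_force: [-0.3, -0.4, 0.4]
grip_width: 0.0856
grasp_force: 0.0
```

>>> {"op": "apply_moves", "data": {
  "commands": [
    [0.12, 1, 0.23, 0],
    [0.12, 1, 0.23, 0],
    [0.12, 1, 0.23, 0],
    [0.12, 1, 0.23, 0],
    [0.12, 1, 0.23, 0]
  ]
}}

```text
clock: 19.78
eef_pos: [0.5772, -0.4577, 0.3325]
tool_rot: [-0.04, 0.944, 0.015, 0.327]
ft_force: [-0.0, -0.5, 0.4]
grip_width: 0.0854
grasp_force: 0.0
```

>>> {"op": "apply_moves", "data": {
  "commands": [
    [0.12, 1, 0.23, 0],
    [0.12, 1, 0.23, 0],
    [0.12, 1, 0.23, 0],
    [0.12, 1, 0.23, 0],
    [0.12, 1, 0.23, 0]
  ]
}}

```text
clock: 20.2
eef_pos: [0.5733, -0.3577, 0.3071]
tool_rot: [-0.04, 0.944, 0.015, 0.327]
ft_force: [0.2, 0.3, -0.3]
grip_width: 0.0853
grasp_force: 0.0
```

>>> {"op": "apply_moves", "data": {
  "commands": [
    [0.12, 1, 0.23, 0],
    [0.12, 1, 0.23, 0],
    [0.12, 1, 0.23, 0],
    [0.12, 1, 0.23, 0],
    [0.12, 1, 0.23, 0]
  ]
}}

```text
clock: 20.62
eef_pos: [0.5694, -0.2577, 0.2818]
tool_rot: [-0.04, 0.944, 0.015, 0.327]
ft_force: [-0.3, -0.4, 0.5]
grip_width: 0.0855
grasp_force: 0.0
```

>>> {"op": "apply_moves", "data": {
  "commands": [
    [0.12, 1, 0.23, 0],
    [0.12, 1, 0.23, 0],
    [0.12, 1, 0.23, 0],
    [0.12, 1, 0.23, 0],
    [0.12, 1, 0.23, 0]
  ]
}}

```text
clock: 21.03
eef_pos: [0.5655, -0.1577, 0.2564]
tool_rot: [-0.04, 0.944, 0.015, 0.327]
ft_force: [0.0, -0.4, 0.5]
grip_width: 0.0855
grasp_force: 0.0
```

>>> {"op": "apply_moves", "data": {
  "commands": [
    [0.12, 1, 0.23, 0],
    [0.12, 1, 0.23, 0],
    [0.12, 1, 0.23, 0],
    [0.12, 1, 0.23, 0],
    [0.12, 1, 0.23, 0]
  ]
}}

```text
clock: 21.45
eef_pos: [0.5615, -0.0576, 0.2311]
tool_rot: [-0.04, 0.944, 0.015, 0.328]
ft_force: [0.2, 0.9, -0.2]
grip_width: 0.0854
grasp_force: 0.0
```

Run:
```python
from m import *
rel([.561,-.012,.22])
```

```text
t 21.45 tcp [ 0.5615 -0.0576  0.2311] zaxis [ 0.617  0.055 -0.785] yawY 94.86 units [0.22 2.27 0.54] j [-0.19 -0.01 -0.57  0.36  0.17 -0.21]
```

>>> {"op": "apply_moves", "data": {
  "commands": [
    [0.05, 0.9, 0, 0],
    [0.05, 0.9, 0, 0],
    [0.05, 0.5, 0, 0],
    [0.6, 0, 0.8, 0],
    [0.6, 0, 0.8, 0]
  ]
}}

```text
clock: 21.87
eef_pos: [0.5576, -0.0118, 0.1912]
tool_rot: [-0.041, 0.943, 0.015, 0.33]
ft_force: [0.1, 0.6, -0.2]
grip_width: 0.0857
grasp_force: 0.0
```

>>> {"op": "apply_moves", "data": {
  "commands": [
    [0.6, 0, 0.8, 0],
    [0.6, 0, 0.8, 0],
    [0.4, 0, 0.5, 0],
    [0.3, 0, 0.4, 0],
    [0, 0, 0, 0]
  ]
}}

```text
clock: 22.28
eef_pos: [0.5555, -0.0124, 0.1237]
tool_rot: [-0.04, 0.945, 0.016, 0.325]
ft_force: [-1.0, -0.3, -0.4]
grip_width: 0.0857
grasp_force: 0.0
```

Run:
```python
from m import *
rel([.564,-.010,.0905])
f=lambda n:cv2.resize(bot.camera(n)["image"][(slice(190,300),slice(260,400)) if n=="scene" else (slice(150,260),slice(250,390))],(700,550),interpolation=cv2.INTER_CUBIC)
a=f("scene");b=f("top")
cv2.imwrite("pics/g1.png",cv2.resize(np.hstack([a,b]),(800,314)))
```

```text
t 22.2833 tcp [ 0.5555 -0.0124  0.1237] zaxis [ 0.613  0.055 -0.788] yawY 94.89 units [0.68 0.08 1.57] j [-0.07  0.15 -0.75  0.01  0.1  -0.12]
```

View pics/g1.png

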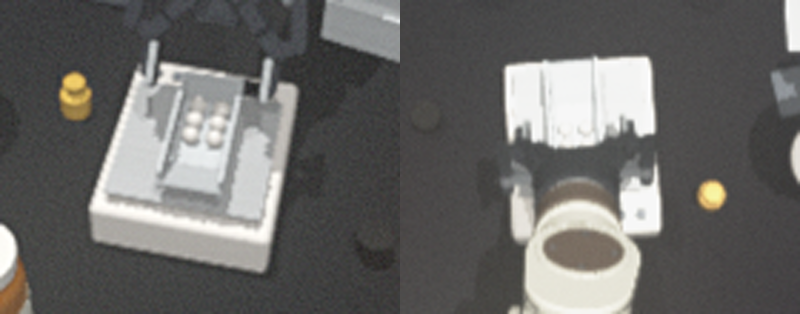

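>>> {"op": "apply_moves", "data": {
  "commands": [
    [0.2, 0.1, 0.5, 0],
    [0.2, 0.05, 0.5, 0],
    [0.18, 0, 0.4, 0],
    [0.1, 0, 0.15, 0],
    [0, 0, 0, 0]
  ]
}}

```text
clock: 22.8
eef_pos: [0.5655, -0.0086, 0.0935]
tool_rot: [-0.041, 0.944, 0.015, 0.327]
ft_force: [0.3, 0.1, 0.5]
grip_width: 0.0857
grasp_force: 0.0
```

Run:
```python
from m import *
rel([.564,-.010,.0905])
```

```text
t 22.8 tcp [ 0.5655 -0.0086  0.0935] zaxis [ 0.616  0.055 -0.786] yawY 95.0 units [ 0.16 -0.07  0.07] j [-0.06  0.23 -0.77 -0.09  0.09 -0.12]
```

>>> {"op": "apply_moves", "data": {
  "commands": [
    [0.05, 0, 0.05, 0],
    [0, 0, 0, 0],
    [0, 0, 0, 0],
    [0, 0, 0, 0],
    [0, 0, 0, 0]
  ],
  "claw": 1
}}

```text
clock: 23.22
eef_pos: [0.5657, -0.0088, 0.093]
tool_rot: [-0.041, 0.944, 0.014, 0.328]
ft_force: [-3.5, -1.0, 6.1]
grip_width: 0.0511
grasp_force: 63.5
```

>>> {"op": "apply_moves", "data": {
  "commands": [
    [0, 0, 0, 0],
    [0, 0, 0, 0],
    [0, 0, 0, 0],
    [-0.06, 0, -0.08, 0],
    [-0.12, 0, -0.16, 0]
  ]
}}

```text
clock: 23.63
eef_pos: [0.5638, -0.0083, 0.0968]
tool_rot: [-0.041, 0.945, 0.015, 0.325]
ft_force: [-0.4, 0.2, -1.7]
grip_width: 0.0511
grasp_force: 62.5
```

>>> {"op": "apply_moves", "data": {
  "commands": [
    [-0.24, 0, -0.32, 0],
    [-0.4, 0, -0.5, 0],
    [-0.4, 0, -0.5, 0],
    [-0.4, 0, -0.5, 0],
    [-0.3, 0, -0.4, 0]
  ]
}}

```text
clock: 24.05
eef_pos: [0.5646, -0.0084, 0.1548]
tool_rot: [-0.042, 0.944, 0.015, 0.326]
ft_force: [0.1, -0.2, -2.8]
grip_width: 0.0512
grasp_force: 62.5
```

Run:
```python
from m import *
rel([.55,-.277,.25]);print(bot.get_obs()["ft_torque"])
a=bot.camera("scene")["image"]
cv2.imwrite("pics/g2.png",cv2.resize(a[150:290,250:420],(680,560),interpolation=cv2.INTER_CUBIC))
```

```text
t 24.05 tcp [ 0.5646 -0.0084  0.1548] zaxis [ 0.615  0.055 -0.786] yawY 95.06 units [ -1.45 -13.31  -4.94] j [-0.06  0.1  -0.7   0.11  0.09 -0.12]
[-0.1293843   0.76707966  0.03443005]
```

View pics/g2.png

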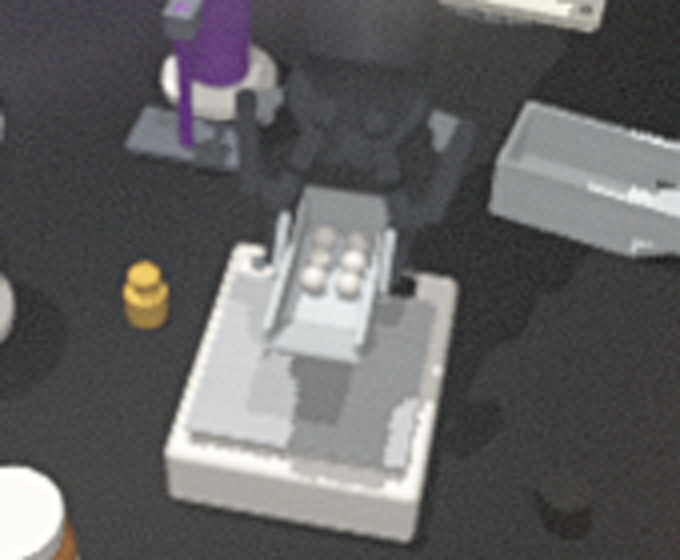

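The scoop is held level with all six balls at crop (310–350, 240–285). Next I measure the open mouth and plan the pour by rolling about the tilted tool axis.

```bash
cat > plan.py <<'E'
from h import *
lipT=None
def lipvec(M0,u=67,w=-7):
    f=np.array([M0[0,2],M0[1,2],0]);f/=np.linalg.norm(f)
    return M0.T@(f*u/1000+np.array([0,0,w/1000]))
E
python3 - <<'E'
from plan import *
c=bot.camera("top");s=bot.camera("scene")
x0,y0=370,155
a=cv2.resize(c["image"][y0:y0+75,x0:x0+80],(400,375),interpolation=cv2.INTER_CUBIC)
b=cv2.resize(s["image"][155:230,185:265],(400,375),interpolation=cv2.INTER_CUBIC)
cv2.imwrite("pics/f.png",np.hstack([a,b]))
M=Ro.from_quat(bot.get_obs()["tool_rot"]).as_matrix();L=lipvec(M);print("lip in tool",L, bot.get_obs()["eef_pos"]+M@L)
np.save("L.npy",L);np.save("M0.npy",M)
E
```

```text
lip in tool [-4.82798306e-02  6.99410097e-05  4.69792834e-02] [ 0.63186265 -0.00249324  0.14795361]
```

View pics/f.png

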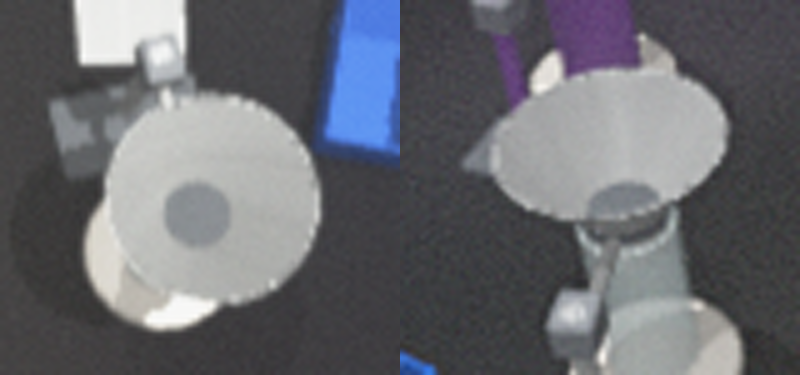

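```bash
cat >> plan.py <<'E'
def gen(P,phi):  # targets per row; starts at measured pose; phi absolute roll deg relative to M0
    o=bot.get_obs();M0=np.load("M0.npy");p=o["eef_pos"];M=Ro.from_quat(o["tool_rot"]).as_matrix()
    ph=np.degrees(np.arctan2((M0.T@M)[1,0],(M0.T@M)[0,0]));print("phi now",ph,"tcp",p.round(4))
    for i,(q,f) in enumerate(zip(P,phi)):
        Rw=M0@Ro.from_euler("z",ph,degrees=True).as_matrix();d=Rw.T@(np.array(q)-p)/.02
        print(i,np.round(d,2).tolist(),round((f-ph)/60,3));p=np.array(q);ph=f
def tcp_for_lip(X,phi):
    M0=np.load("M0.npy");return np.array(X)-M0@Ro.from_euler("z",phi,degrees=True).as_matrix()@np.load("L.npy")
E
python3 - <<'E'
from plan import *
import pickle
d=pickle.load(open("c0.pkl","rb"));s,t=d["scene"],d["top"]
pt=(412.6,194.8);ps=(226.9,183.8)
print(tri(t,pt,s,ps),onz(t,*pt,.165),onz(s,*ps,.165),onz(t,409.4,197.8,.12))
A=np.array([.558,-.277])
for f in(50,60,90,120,150,180):
    q=tcp_for_lip([*A,0],f);print(f,q.round(3))
E
```

```text
[ 0.55563023 -0.27834128  0.16101048] [ 0.55533188 -0.27868909  0.165     ] [ 0.55939382 -0.27426052  0.165     ] [ 0.55602489 -0.27868539  0.12      ]
50 [ 0.501 -0.245  0.018]
60 [ 0.506 -0.24   0.022]
90 [ 0.525 -0.232  0.037]
120 [ 0.544 -0.236  0.052]
150 [ 0.56  -0.253  0.063]
180 [ 0.567 -0.276  0.067]
```

Run:
```python
from plan import *
A=np.array([.5565,-.277])
p0=bot.get_obs()["eef_pos"]
P=[];F=[]
for k in range(1,6): P.append(p0+[0,0,.068*k/5]);F.append(0)
q=tcp_for_lip([A[0]+.012,A[1]+.010,0],55);q[2]=.222;b=P[-1]
N=15
for k in range(1,N+1): P.append(b+(q-b)*k/N);F.append(55*k/N)
gen(P,F)
```

```text
phi now 4.601020327657918e-16 tcp [ 0.5651 -0.0085  0.155 ]
0 [-0.42, 0.0, -0.53] -0.0
1 [-0.42, 0.0, -0.53] 0.0
2 [-0.42, 0.0, -0.53] 0.0
3 [-0.42, 0.0, -0.53] 0.0
4 [-0.42, 0.0, -0.53] 0.0
5 [0.19, -0.73, -0.14] 0.061
6 [0.14, -0.74, -0.14] 0.061
7 [0.09, -0.75, -0.14] 0.061
8 [0.04, -0.75, -0.14] 0.061
9 [-0.0, -0.75, -0.14] 0.061
10 [-0.05, -0.75, -0.14] 0.061
11 [-0.1, -0.74, -0.14] 0.061
12 [-0.15, -0.74, -0.14] 0.061
13 [-0.19, -0.73, -0.14] 0.061
14 [-0.24, -0.71, -0.14] 0.061
15 [-0.29, -0.69, -0.14] 0.061
16 [-0.33, -0.67, -0.14] 0.061
17 [-0.37, -0.65, -0.14] 0.061
18 [-0.41, -0.63, -0.14] 0.061
19 [-0.45, -0.6, -0.14] 0.061
```

>>> {"op": "apply_moves", "data": {
  "commands": [
    [-0.42, 0, -0.53, 0],
    [-0.42, 0, -0.53, 0],
    [-0.42, 0, -0.53, 0],
    [-0.42, 0, -0.53, 0],
    [-0.42, 0, -0.53, 0]
  ]
}}

```text
clock: 24.62
eef_pos: [0.564, -0.0085, 0.2204]
tool_rot: [-0.041, 0.945, 0.015, 0.325]
ft_force: [0.7, 0.2, -1.8]
grip_width: 0.0514
grasp_force: 62.7
```

>>> {"op": "apply_moves", "data": {
  "commands": [
    [0.19, -0.73, -0.14, 0.061],
    [0.14, -0.74, -0.14, 0.061],
    [0.09, -0.75, -0.14, 0.061],
    [0.04, -0.75, -0.14, 0.061],
    [0, -0.75, -0.14, 0.061]
  ]
}}

```text
clock: 25.03
eef_pos: [0.5471, -0.0836, 0.2193]
tool_rot: [0.111, 0.939, 0.067, 0.319]
ft_force: [0.8, -0.1, -1.7]
grip_width: 0.0512
grasp_force: 62.9
```

>>> {"op": "apply_moves", "data": {
  "commands": [
    [-0.05, -0.75, -0.14, 0.061],
    [-0.1, -0.74, -0.14, 0.061],
    [-0.15, -0.74, -0.14, 0.061],
    [-0.19, -0.73, -0.14, 0.061],
    [-0.24, -0.71, -0.14, 0.061]
  ]
}}

```text
clock: 25.45
eef_pos: [0.5303, -0.1582, 0.2186]
tool_rot: [0.259, 0.909, 0.117, 0.304]
ft_force: [0.7, -0.8, -2.0]
grip_width: 0.0512
grasp_force: 63.0
```

>>> {"op": "apply_moves", "data": {
  "commands": [
    [-0.29, -0.69, -0.14, 0.061],
    [-0.33, -0.67, -0.14, 0.061],
    [-0.37, -0.65, -0.14, 0.061],
    [-0.41, -0.63, -0.14, 0.061],
    [-0.45, -0.6, -0.14, 0.061]
  ]
}}

```text
clock: 25.87
eef_pos: [0.5138, -0.2325, 0.2182]
tool_rot: [0.4, 0.856, 0.164, 0.281]
ft_force: [1.2, -0.4, -2.5]
grip_width: 0.0512
grasp_force: 63.0
```

Run:
```python
from plan import *
A=np.array([.5565,-.277])
P=[];F=[]
for f in np.linspace(60,180,25):
    w=np.clip((f-100)/80,0,1);q=tcp_for_lip([A[0]+.012-.007*w,A[1]+.010*(1-w),0],f);q[2]=.220;P.append(q);F.append(f)
gen(P,F)
o=bot.get_obs();M=Ro.from_quat(o["tool_rot"]).as_matrix();print("lip",o["eef_pos"]+M@np.load("L.npy"),o["ft_force"],o["joint_pos"].round(2),o["clock"])
cv2.imwrite("pics/p1.png",cv2.resize(bot.camera("scene")["image"][90:280,130:330],(600,570),interpolation=cv2.INTER_CUBIC))
```

```text
phi now 55.17286033202847 tcp [ 0.5138 -0.2325  0.2182]
0 [-0.0, 0.23, 0.03] 0.08
1 [0.03, 0.15, 0.09] 0.083
2 [0.02, 0.14, 0.09] 0.083
3 [0.02, 0.14, 0.1] 0.083
4 [0.01, 0.13, 0.1] 0.083
5 [0.0, 0.13, 0.1] 0.083
6 [-0.0, 0.13, 0.1] 0.083
7 [-0.01, 0.13, 0.1] 0.083
8 [-0.02, 0.13, 0.1] 0.083
9 [-0.05, 0.12, 0.08] 0.083
10 [-0.06, 0.13, 0.08] 0.083
11 [-0.07, 0.13, 0.08] 0.083
12 [-0.07, 0.14, 0.08] 0.083
13 [-0.08, 0.15, 0.07] 0.083
14 [-0.08, 0.16, 0.07] 0.083
15 [-0.08, 0.17, 0.06] 0.083
16 [-0.08, 0.18, 0.05] 0.083
17 [-0.08, 0.19, 0.05] 0.083
18 [-0.08, 0.2, 0.04] 0.083
19 [-0.07, 0.21, 0.03] 0.083
20 [-0.07, 0.22, 0.02] 0.083
21 [-0.06, 0.22, 0.02] 0.083
22 [-0.05, 0.23, 0.01] 0.083
23 [-0.04, 0.23, -0.0] 0.083
24 [-0.03, 0.24, -0.01] 0.083
lip [ 0.56778039 -0.26733975  0.19812857] [ 1.1956807  -0.36757807 -2.49222544] [-0.63  0.08 -0.5   0.47  0.42  0.36] 25.8667
```

View pics/p1.png

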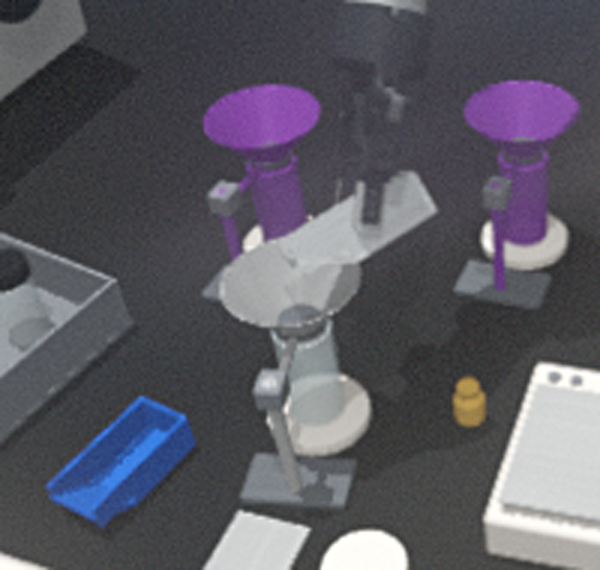

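The nose (crop (285,250)) is over the open mouth at (290,285), so I pour now.

>>> {"op": "apply_moves", "data": {
  "commands": [
    [0, 0.2, 0.03, 0.08],
    [0.03, 0.15, 0.09, 0.083],
    [0.02, 0.14, 0.09, 0.083],
    [0.02, 0.14, 0.1, 0.083],
    [0.01, 0.13, 0.1, 0.083]
  ]
}}

```text
clock: 26.33
eef_pos: [0.5286, -0.222, 0.2199]
tool_rot: [0.574, 0.751, 0.221, 0.24]
ft_force: [0.2, -1.0, -1.8]
grip_width: 0.0512
grasp_force: 63.0
```

>>> {"op": "apply_moves", "data": {
  "commands": [
    [0, 0.13, 0.1, 0.083],
    [0, 0.13, 0.1, 0.083],
    [-0.01, 0.13, 0.1, 0.083],
    [-0.02, 0.13, 0.1, 0.083],
    [-0.05, 0.12, 0.08, 0.083]
  ]
}}

```text
clock: 26.75
eef_pos: [0.5446, -0.2219, 0.22]
tool_rot: [0.723, 0.61, 0.267, 0.186]
ft_force: [-0.0, -0.4, -1.8]
grip_width: 0.0515
grasp_force: 63.0
```

>>> {"op": "apply_moves", "data": {
  "commands": [
    [-0.06, 0.13, 0.08, 0.083],
    [-0.07, 0.13, 0.08, 0.083],
    [-0.07, 0.14, 0.08, 0.083],
    [-0.08, 0.15, 0.07, 0.083],
    [-0.08, 0.16, 0.07, 0.083]
  ]
}}

```text
clock: 27.17
eef_pos: [0.5579, -0.2334, 0.22]
tool_rot: [0.837, 0.439, 0.301, 0.124]
ft_force: [-0.3, 0.4, -1.2]
grip_width: 0.0511
grasp_force: 63.0
```

>>> {"op": "apply_moves", "data": {
  "commands": [
    [-0.08, 0.17, 0.06, 0.083],
    [-0.08, 0.18, 0.05, 0.083],
    [-0.08, 0.19, 0.05, 0.083],
    [-0.08, 0.2, 0.04, 0.083],
    [-0.07, 0.21, 0.03, 0.083]
  ]
}}

```text
clock: 27.58
eef_pos: [0.5676, -0.2523, 0.2205]
tool_rot: [0.912, 0.249, 0.321, 0.057]
ft_force: [0.3, 0.7, -0.9]
grip_width: 0.0517
grasp_force: 63.0
```

>>> {"op": "apply_moves", "data": {
  "commands": [
    [-0.07, 0.22, 0.02, 0.083],
    [-0.06, 0.22, 0.02, 0.083],
    [-0.05, 0.23, 0.01, 0.083],
    [-0.04, 0.23, 0, 0.083],
    [-0.03, 0.24, 0, 0.083]
  ]
}}

```text
clock: 28.0
eef_pos: [0.5713, -0.2754, 0.2205]
tool_rot: [0.944, 0.046, 0.326, -0.014]
ft_force: [-0.4, 1.3, -1.4]
grip_width: 0.0513
grasp_force: 63.1
```

>>> {"op": "apply_moves", "data": {
  "commands": [
    [0, 0, 0, 0],
    [0, 0, 0, 0],
    [0, 0, 0, 0],
    [0, 0, 0, 0],
    [0, 0, 0, 0]
  ]
}}

```text
clock: 28.42
eef_pos: [0.5716, -0.2756, 0.222]
tool_rot: [0.944, 0.048, 0.327, -0.013]
ft_force: [-0.4, -0.1, -0.2]
grip_width: 0.0509
grasp_force: 63.1
```

Run:
```python
from plan import *
o=bot.get_obs();M=Ro.from_quat(o["tool_rot"]).as_matrix();print("lip",o["eef_pos"]+M@np.load("L.npy"),o["ft_force"],o["joint_pos"].round(2),o["clock"])
gen([o["eef_pos"]],[0])
a=cv2.resize(bot.camera("scene")["image"][110:250,150:290],(400,400),interpolation=cv2.INTER_CUBIC)
b=cv2.resize(bot.camera("top")["image"][130:250,340:460],(400,400),interpolation=cv2.INTER_CUBIC)
cv2.imwrite("pics/p2.png",np.hstack([a,b]))
```

```text
lip [ 0.56275272 -0.2770492   0.15521768] [-0.40382628 -0.10241715 -0.19203591] [-0.63  0.21 -0.33  0.5   0.42  2.52] 28.4167
phi now 179.17186384128007 tcp [ 0.5716 -0.2756  0.222 ]
0 [0.0, 0.0, 0.0] -2.986
```

View pics/p2.png

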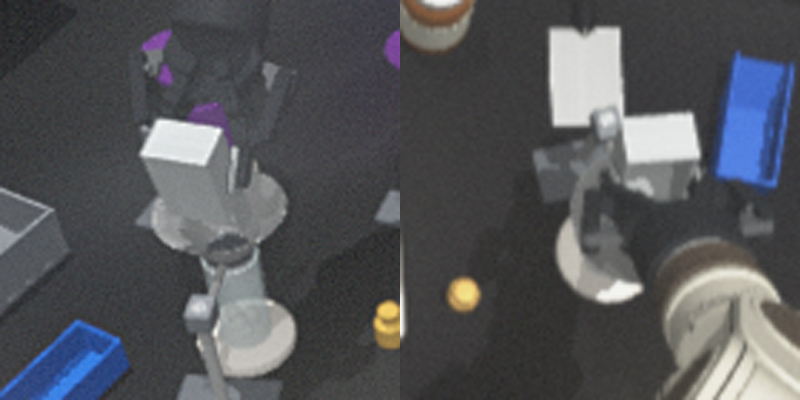

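The scoop is tipped fully nose-down inside the mouth at about (200,200), and nothing is visible on the bench. I'll jiggle briefly, lift clear, then check numerically for the balls.

>>> {"op": "apply_moves", "data": {
  "commands": [
    [0, 0.2, 0, 0],
    [0, -0.4, 0, 0],
    [0, 0.4, 0, 0],
    [0, -0.2, 0, 0],
    [-0.3, 0, -0.5, 0]
  ]
}}

```text
clock: 28.93
eef_pos: [0.5613, -0.2763, 0.2258]
tool_rot: [0.944, 0.049, 0.327, -0.013]
ft_force: [0.7, -0.2, -0.3]
grip_width: 0.0515
grasp_force: 63.1
```

>>> {"op": "apply_moves", "data": {
  "commands": [
    [0.6, 0, -0.8, 0],
    [0.6, 0, -0.8, 0],
    [0.3, 0, -0.4, 0],
    [0, 0, 0, 0],
    [0, 0, 0, 0]
  ]
}}

```text
clock: 29.35
eef_pos: [0.5593, -0.2769, 0.2772]
tool_rot: [0.944, 0.048, 0.327, -0.012]
ft_force: [0.6, -0.7, -1.2]
grip_width: 0.0512
grasp_force: 63.1
```

```bash
cat > chk.py <<'E'
from plan import *
import pickle
d=pickle.load(open("c0.pkl","rb"))
o=bot.get_obs();print(o["clock"],o["eef_pos"],o["ft_force"])
s=bot.camera("scene");t=bot.camera("top")
for n,c in(("scene",s),("top",t)):
    a=c["image"].astype(int);b=d[n]["image"].astype(int)
    m=((a.min(2)>150)&(b.max(2)<110)).astype(np.uint8)
    k,l,st,ce=cv2.connectedComponentsWithStats(m);print(n,[(int(st[i,4]),ce[i].round().tolist()) for i in range(1,k) if st[i,4]>=6])
g=s["image"][195:242,212:256].min(2)
print("tube view (every 2nd px):")
for r in g[::2]: print(" ".join(f"{v:3d}" for v in r[::2]))
for z in(.01,.05,.09,.112): print(z,proj(s,[.5565,-.277,z]).round(1))
E
python3 chk.py
```

```text
29.35 [ 0.55934572 -0.2769393   0.27717487] [ 0.62232478 -0.72897025 -1.23846751]
scene [(10, [212.0, 3.0]), (8, [210.0, 11.0]), (38, [219.0, 23.0]), (15, [212.0, 25.0]), (14, [221.0, 29.0]), (89, [222.0, 39.0]), (50, [223.0, 69.0]), (6, [366.0, 72.0]), (78, [208.0, 140.0]), (20, [229.0, 143.0]), (42, [226.0, 173.0])]
top [(233, [424.0, 169.0]), (702, [461.0, 235.0]), (9018, [410.0, 344.0]), (14, [491.0, 270.0]), (13, [446.0, 278.0]), (7, [323.0, 393.0])]
tube view (every 2nd px):
160 159 159 165 138 123  81  85  80  80  78  92 105 106  88  53  58  52  57  63  56  61
 99 155 153 166 160 106  95 100 102  96 121 107 100  92 111  55  55  59  59  58  54  54
 61  49  64  79 103  88 106 106 100 103 102 101  74 115 109  57  54  58  55  56  59  55
 64  55  55  52 115  96  82  95  95  92  81  66  97 153 100  47  59  63  66  56  57  56
 65  58  52  55  71 152 109 113 111  94 103 140 156 127 111  54  56  57  60  56  62  56
 63  63  64  53  56 113 177 124 116 167 184 157 132 131 124  67  59  61  58  56  61  54
 56  57  63  56  51 108 120 115 138 145 138 141 133 135 127  72  60  58  54  61  63  6
[... 874 characters left out ...]
170  53
 61  60  53  81 152 125 106 175 165 160 161 163 164 157 160 173 185 185 186 187 149  52
 53  59  63  69 176 134 119 187 159 172 172 170 167 170 181 184 184 185 185 172 117  56
 64  67  56  49 122 128 121 168 158 173 184 189 185 184 186 185 188 188 177 145  65  54
 66  59  60  70  80 127 131 133 159 191 188 186 188 191 190 190 187 176 151  76  52  55
 63  61  60  63  59 123 134 115 162 188 192 192 190 188 191 171 167 156  89  56  52  57
 64  62  61  65  59 100 135 120 160 160 181 178 176 171 167 164 126  60  49  56  50  50
 60  67 118 109  94  90 136 128 107 121 133 141 135 130  86  57  52  52  58  57  57  54
0.01 [235.8 226.4]
0.05 [233.6 216.1]
0.09 [231.2 205.2]
0.112 [229.9 198.9]
```

Run:
```python
from plan import *
f=cv2.imread("pics/f.png")[:,400:];f=cv2.resize(f,(80,75),interpolation=cv2.INTER_AREA).astype(float).mean(2)
p=cv2.imread("pics/p1.png");p=cv2.resize(p,(200,190),interpolation=cv2.INTER_AREA).astype(float).mean(2)[65:140,55:135]
n=np.mean([bot.camera("scene")["image"].astype(float).mean(2) for _ in range(4)],0)[155:230,185:265]
d=(n-(f+p)/2)
print("rows 199-229, cols 221-250")
for r in range(44,75): print(155+r," ".join(f"{int(v):4d}" for v in d[r,36:66]))
```

```text
rows 199-229, cols 221-250
199   -6   -1    0   -1   -4   -3   -4   -7   -7   -2    2    2    2    0    1    0   -5   -5    5   -7  -11   -4    0   -5   -7   -1    3    0   -3   -5
200   -3    0    3   -5   -1    2    3    2    0    0   -2    0   -1    2    1   -3    0   -1    4   -5   -6   -4   -1   -4   -2    1    0   -3   -1   -2
201    4   -6   -3  -17   -6    0    4    0    3    0   -2    0   -4   -1   -2   -1    2    3    1   -5   -3   -8   -2   -6    0   -2   -2   -2   -1   -3
202    5   -4   -5   -3   -6   -2    0    0   -2   -4   -2   -1   -1    0    0    2    3    2   -1   -4   -5   -4   -4   -7   -2   -2    4    2    1   -1
203    2    0    0    2   -2    1    2    2    0    2    0   -1    0    1    0    3    5   -6   -1   -1   -4   -6   -7   -7   -3    1    0    1    1   -1
204    0    2    0    4   -3   -1    2   -2    0    2    2    0    0    0    5   -3    0   -1    0   -1   -3   -5   -2   -3   -5   -2    0   -3    0   -3
205   -4   -1    0    6   -2    0    1   -6    2    3   -1    5    3    1   -1    0    0    1    2    2    0   -3    0    0    1   -4   -1   -6   -5 
[... 3000 characters left out ...]
  -1    0    3    0   -5   -3    1    0    0    1    0    2    2    0    0    1    0
226    1    0   -4    1   10   -3    0    1    1    0   -1    0    0    0    0    2   -2   -6   -2    1    1    0    2    0    2    0    0    1    1    0
227   -1    2   -4    1    8   -3    0    0    0    0    0    0    0   -2    0   -2   -2   -2    0    0    0    0    0    1    0    0    0    0    0    0
228    1    4    0   -8    3   -1    0    0    0    0    0    0    0   -1   -2   -1   -1    2    3    1    1    0    0    0    1    0    0    0    1    0
229    0    2    1   -3    1    3   -1    2    0    0    1    0    2    2    0    1    0    0    1    0    2    1    2    1    0    1    0    0    2    0
```

The tube image has changed at its foot (rows 216–226), so the balls are lying there in two layers. There are no stray white blobs on the bench. Now the scoop goes back.

Run:
```python
from plan import *
p=bot.get_obs()["eef_pos"];q=np.array([.566,-.013,.19]);N=30
gen([p+(q-p)*k/N for k in range(1,N+1)],[179*(1-k/N) for k in range(1,N+1)])
```

```text
phi now 179.28187518043612 tcp [ 0.5592 -0.2764  0.275 ]
0 [-0.04, -0.44, 0.14] -0.104
1 [0.0, -0.44, 0.14] -0.099
2 [0.05, -0.44, 0.14] -0.099
3 [0.1, -0.43, 0.14] -0.099
4 [0.14, -0.42, 0.14] -0.099
5 [0.18, -0.4, 0.14] -0.099
6 [0.22, -0.38, 0.14] -0.099
7 [0.26, -0.35, 0.14] -0.099
8 [0.3, -0.32, 0.14] -0.099
9 [0.33, -0.29, 0.14] -0.099
10 [0.36, -0.26, 0.14] -0.099
11 [0.38, -0.22, 0.14] -0.099
12 [0.4, -0.18, 0.14] -0.099
13 [0.42, -0.13, 0.14] -0.099
14 [0.43, -0.09, 0.14] -0.099
15 [0.44, -0.04, 0.14] -0.099
16 [0.44, 0.0, 0.14] -0.099
17 [0.44, 0.05, 0.14] -0.099
18 [0.43, 0.09, 0.14] -0.099
19 [0.42, 0.14, 0.14] -0.099
20 [0.4, 0.18, 0.14] -0.099
21 [0.38, 0.22, 0.14] -0.099
22 [0.36, 0.26, 0.14] -0.099
23 [0.33, 0.29, 0.14] -0.099
24 [0.29, 0.33, 0.14] -0.099
25 [0.26, 0.35, 0.14] -0.099
26 [0.22, 0.38, 0.14] -0.099
27 [0.18, 0.4, 0.14] -0.099
28 [0.14, 0.42, 0.14] -0.099
29 [0.09, 0.43, 0.14] -0.099
```

>>> {"op": "apply_moves", "data": {
  "commands": [
    [-0.04, -0.44, 0.14, -0.1],
    [0, -0.44, 0.14, -0.1],
    [0.05, -0.44, 0.14, -0.1],
    [0.1, -0.43, 0.14, -0.1],
    [0.14, -0.42, 0.14, -0.1]
  ]
}}

```text
clock: 30.07
eef_pos: [0.5604, -0.232, 0.2615]
tool_rot: [0.899, 0.293, 0.318, 0.073]
ft_force: [0.1, 0.5, -1.7]
grip_width: 0.0513
grasp_force: 62.9
```

>>> {"op": "apply_moves", "data": {
  "commands": [
    [0.18, -0.4, 0.14, -0.1],
    [0.22, -0.38, 0.14, -0.1],
    [0.26, -0.35, 0.14, -0.1],
    [0.3, -0.32, 0.14, -0.1],
    [0.33, -0.29, 0.14, -0.1]
  ]
}}

```text
clock: 30.48
eef_pos: [0.5615, -0.1881, 0.2477]
tool_rot: [0.792, 0.515, 0.289, 0.153]
ft_force: [-0.5, 0.5, -1.3]
grip_width: 0.0512
grasp_force: 62.9
```

>>> {"op": "apply_moves", "data": {
  "commands": [
    [0.36, -0.26, 0.14, -0.1],
    [0.38, -0.22, 0.14, -0.1],
    [0.4, -0.18, 0.14, -0.1],
    [0.42, -0.13, 0.14, -0.1],
    [0.43, -0.09, 0.14, -0.1]
  ]
}}

```text
clock: 30.9
eef_pos: [0.5623, -0.1441, 0.2336]
tool_rot: [0.632, 0.703, 0.239, 0.222]
ft_force: [-0.4, 0.3, -0.8]
grip_width: 0.0512
grasp_force: 62.9
```

>>> {"op": "apply_moves", "data": {
  "commands": [
    [0.44, -0.04, 0.14, -0.1],
    [0.44, 0, 0.14, -0.1],
    [0.44, 0.05, 0.14, -0.1],
    [0.43, 0.09, 0.14, -0.1],
    [0.42, 0.14, 0.14, -0.1]
  ]
}}

```text
clock: 31.32
eef_pos: [0.5631, -0.1, 0.2196]
tool_rot: [0.428, 0.843, 0.174, 0.277]
ft_force: [-0.2, -0.3, -1.8]
grip_width: 0.051
grasp_force: 62.9
```

>>> {"op": "apply_moves", "data": {
  "commands": [
    [0.4, 0.18, 0.14, -0.1],
    [0.38, 0.22, 0.14, -0.1],
    [0.36, 0.26, 0.14, -0.1],
    [0.33, 0.29, 0.14, -0.1],
    [0.29, 0.33, 0.14, -0.1]
  ]
}}

```text
clock: 31.73
eef_pos: [0.5637, -0.0561, 0.2054]
tool_rot: [0.196, 0.925, 0.096, 0.312]
ft_force: [-0.2, -0.7, -1.8]
grip_width: 0.0507
grasp_force: 62.9
```

>>> {"op": "apply_moves", "data": {
  "commands": [
    [0.26, 0.35, 0.14, -0.1],
    [0.22, 0.38, 0.14, -0.1],
    [0.18, 0.4, 0.14, -0.1],
    [0.14, 0.42, 0.14, -0.09],
    [0, 0, 0, 0]
  ]
}}

```text
clock: 32.15
eef_pos: [0.5636, -0.0202, 0.1933]
tool_rot: [0.005, 0.945, 0.032, 0.324]
ft_force: [-0.2, -0.1, -0.8]
grip_width: 0.051
grasp_force: 63.0
```

Run:
```python
from plan import *
gen([[.566,-.013,.0965]],[0]);o=bot.get_obs();M=Ro.from_quat(o["tool_rot"]).as_matrix();print(M.round(3),np.load("M0.npy").round(3),o["ft_force"],o["clock"])
# look into the scoop: white round spots inside, seen by the scene camera
s=bot.camera("scene");P=o["eef_pos"]
f=M[:,2]*[1,1,0];f/=np.linalg.norm(f);y=M[:,1]
for u in(-40,-30,-20,-10,0,10,20,30,45,60):
    r=[]
    for v in(-18,-12,-6,0,6,12,18):
        q=proj(s,P+f*u/1000+y*v/1000+np.array([0,0,-.020 if u<30 else -.008]));r.append(int(s["image"][int(round(q[1])),int(round(q[0]))].min()))
    print(u,r)
```

```text
phi now 5.679850532930955 tcp [ 0.5636 -0.0202  0.1933]
0 [2.9, 0.06, 3.89] -0.095
[[-0.79  -0.011  0.614]
 [ 0.03   0.998  0.057]
 [-0.613  0.064 -0.788]] [[-0.782 -0.088  0.617]
 [-0.069  0.996  0.055]
 [-0.619  0.001 -0.785]] [-0.23872271 -0.10456259 -0.79664053] 32.15
-40 [127, 142, 141, 138, 142, 144, 137]
-30 [130, 164, 167, 168, 143, 144, 138]
-20 [130, 168, 166, 163, 167, 160, 190]
-10 [140, 169, 162, 202, 234, 200, 231]
0 [140, 196, 230, 228, 229, 231, 229]
10 [144, 231, 228, 231, 231, 232, 234]
20 [152, 230, 229, 231, 230, 232, 232]
30 [127, 217, 228, 229, 233, 233, 232]
45 [156, 231, 219, 229, 216, 229, 226]
60 [209, 209, 210, 210, 209, 209, 182]
```

>>> {"op": "apply_moves", "data": {
  "commands": [
    [0.6, 0, 0.75, -0.05],
    [0.6, 0, 0.75, -0.045],
    [0.6, 0.05, 0.75, 0],
    [0.5, 0.1, 0.65, 0],
    [0.3, 0.1, 0.4, 0]
  ]
}}

```text
clock: 32.62
eef_pos: [0.5628, -0.0152, 0.1086]
tool_rot: [-0.039, 0.945, 0.016, 0.325]
ft_force: [-0.3, 0.1, -1.4]
grip_width: 0.0506
grasp_force: 63.0
```

Run:
```python
from plan import *
gen([[.565,-.013,.0955]],[0]);print(bot.get_obs()["ft_force"])
```

```text
phi now 0.32919559800045484 tcp [ 0.5628 -0.0152  0.1086]
0 [0.31, 0.1, 0.59] -0.005
[-0.31191699  0.13649886 -1.35641537]
```

>>> {"op": "apply_moves", "data": {
  "commands": [
    [0.15, 0, 0.2, -0.005],
    [0.12, 0, 0.15, 0],
    [0.06, 0, 0.08, 0],
    [0.05, 0, 0.06, 0],
    [0, 0, 0, 0]
  ]
}}

```text
clock: 33.03
eef_pos: [0.5645, -0.015, 0.0989]
tool_rot: [-0.043, 0.944, 0.014, 0.327]
ft_force: [-0.0, -0.7, -1.4]
grip_width: 0.0511
grasp_force: 63.0
```

>>> {"op": "apply_moves", "data": {
  "commands": [
    [0.04, 0, 0.05, 0],
    [0.04, 0, 0.05, 0],
    [0.03, 0, 0.04, 0],
    [0, 0, 0, 0],
    [0, 0, 0, 0]
  ]
}}

```text
clock: 33.45
eef_pos: [0.564, -0.0147, 0.0949]
tool_rot: [-0.043, 0.944, 0.014, 0.327]
ft_force: [-0.1, -1.1, -1.9]
grip_width: 0.0511
grasp_force: 63.0
```

>>> {"op": "apply_moves", "data": {
  "commands": [
    [0.03, 0, 0.04, 0],
    [0.03, 0, 0.04, 0],
    [0, 0, 0, 0],
    [0, 0, 0, 0],
    [0, 0, 0, 0]
  ]
}}

```text
clock: 33.87
eef_pos: [0.5642, -0.0147, 0.093]
tool_rot: [-0.043, 0.944, 0.014, 0.327]
ft_force: [-1.0, -0.8, -0.5]
grip_width: 0.051
grasp_force: 63.2
```

>>> {"op": "apply_moves", "data": {
  "commands": [
    [0.02, 0, 0.02, 0],
    [0, 0, 0, 0],
    [0, 0, 0, 0],
    [0, 0, 0, 0],
    [0, 0, 0, 0]
  ]
}}

```text
clock: 34.28
eef_pos: [0.5644, -0.0147, 0.093]
tool_rot: [-0.043, 0.944, 0.014, 0.327]
ft_force: [-3.9, -0.8, 6.0]
grip_width: 0.0515
grasp_force: 63.9
```

>>> {"op": "apply_moves", "data": {
  "commands": [
    [0, 0, 0, 0],
    [0, 0, 0, 0],
    [0, 0, 0, 0],
    [0, 0, 0, 0],
    [0, 0, 0, 0]
  ],
  "claw": 0
}}

```text
clock: 34.7
eef_pos: [0.5639, -0.0147, 0.0921]
tool_rot: [-0.043, 0.944, 0.014, 0.327]
ft_force: [-0.2, 0.1, 0.8]
grip_width: 0.0854
grasp_force: 0.0
```

>>> {"op": "apply_moves", "data": {
  "commands": [
    [-0.1, 0, -0.15, 0],
    [-0.3, 0, -0.4, 0],
    [-0.5, 0, -0.6, 0],
    [-0.6, 0, -0.8, 0],
    [-0.6, 0, -0.8, 0]
  ]
}}

```text
clock: 35.12
eef_pos: [0.5624, -0.0147, 0.1618]
tool_rot: [-0.043, 0.944, 0.014, 0.326]
ft_force: [0.4, -0.0, 0.2]
grip_width: 0.0855
grasp_force: 0.0
```

>>> {"op": "apply_moves", "data": {
  "commands": [
    [-0.6, 0, -0.8, 0],
    [-0.6, 0, -0.8, 0],
    [-0.6, 0, -0.8, 0],
    [-0.4, 0, -0.6, 0],
    [0, 0, 0, 0]
  ]
}}

```text
clock: 35.53
eef_pos: [0.5627, -0.0151, 0.2409]
tool_rot: [-0.043, 0.943, 0.014, 0.331]
ft_force: [1.0, 0.4, 0.2]
grip_width: 0.0855
grasp_force: 0.0
```

```bash
python3 chk.py | head -3
python3 - <<'E'
from m import *
s1=bot.camera("scene");t1=bot.camera("top")
# scoop place: bright/edge compare: rear top corners not automated; check ball-free interior, cover on mat, bystander shifts via masks
dk=lambda b,g,r:(abs(b-r)<25)&(b+g+r>150)
g=lambda b,g,r:(r>140)&(b<110)&(g>90)
for nm,box in(("weight",(345,205,372,232)),("amber",(335,108,368,150))):
    a=blobs(t,g,*box);b=blobs(t1,g,*box);print(nm,a[0][1],b[0][1] if b else None)
x=blobs(t1,dk,175,190,240,250,100);print("cover",[(i[0],onz(t1,*i[1],.009).round(3)) for i in x[:2]])
a=s1["image"][215:262,310:352].min(2)
for r in a[::2]: print(" ".join(f"{v:3d}" for v in r[::2]))
E
```

```text
35.5333 [ 0.56268401 -0.01509127  0.2409439 ] [1.02613079 0.42439601 0.20541758]
scene [(44, [370.0, 74.0]), (22, [361.0, 82.0]), (12, [333.0, 82.0]), (79, [341.0, 104.0]), (119, [225.0, 176.0]), (49, [355.0, 180.0]), (8, [309.0, 180.0])]
top [(34, [415.0, 191.0]), (6760, [302.0, 309.0]), (94, [283.0, 264.0]), (319, [307.0, 388.0])]Traceback (most recent call last):
  File "<stdin>", line 7, in <module>
IndexError: list index out of range
```

Run:
```python
from m import *
S=np.mean([bot.camera("scene")["image"].astype(float).mean(2) for _ in range(3)],0)
T=np.mean([bot.camera("top")["image"].astype(float).mean(2) for _ in range(3)],0)
f=cv2.imread("pics/f.png").astype(np.float32).mean(2)
ft=cv2.resize(f[:,:400],(80,75),interpolation=cv2.INTER_AREA);fs=cv2.resize(f[:,400:],(80,75),interpolation=cv2.INTER_AREA)
for n,d,o in(("top",T[155:230,370:450]-ft,(370,155)),("scene",S[155:230,185:265]-fs,(185,155))):
    m=(abs(cv2.blur(d,(3,3)))>9).astype(np.uint8);k,l,st,ce=cv2.connectedComponentsWithStats(m)
    print(n,[(int(st[i,4]),(ce[i]+o).round().tolist(),round(float(d[l==i].mean()))) for i in range(1,k) if st[i,4]>4])
c0=t["image"].astype(float).mean(2);d=cv2.blur(T-c0,(3,3))
print("diff scoop scene:");D=(S-s["image"].astype(float).mean(2))[215:262,308:352]
for r in D[::3,::3]: print(" ".join(f"{int(v):4d}" for v in r))
print("abs:")
for r in S[215:262:3,308:352:3]: print(" ".join(f"{int(v):4d}" for v in r))
```

```text
top [(2472, [405.0, 189.0], -15), (420, [443.0, 170.0], -11), (5, [371.0, 158.0], -10), (6, [375.0, 166.0], -9), (16, [374.0, 170.0], -10), (6, [370.0, 175.0], -10), (9, [374.0, 181.0], -9), (6, [374.0, 187.0], -9), (7, [382.0, 192.0], -10), (10, [373.0, 196.0], -10)]
scene [(17, [232.0, 218.0], -14)]
diff scoop scene:
 -16   -4    0  -16  -17  -42  -67  -58  -38  -39  -43   -9  -11    0   -1
   0   -2    0    0    1  -74    5    0    1   -1   -8  -31 -126  -74  -86
   0    0   -2   -1   -4  -82   -2   -1   -2    0   -3   -7 -139  -11  -16
  -3    0   -1   -1  -19  -36    0  -69   -1   -2   -5   10  -58  -64  -52
  -2   -2    0    0  -60   21  -10  -58  -48  -56  -85   -8  -12  -62  -59
   0    0   -2  -25  -92   29  -58  -67  -31  -31   -4  -34   10  -49  -62
   0   -2    0    2  -76   -3  -21   42  -55  -57  -39  -80    1  -62  -60
  -1    0   -1   13    4   -6  -82  -26  -51  -77   29  -52   -1  -63  -60
   0    0   -1  -33   19  -13    2   66   40   15   22   -1   59    2  -24
   0    1    3  -79   19  -60    0   -2   15   36  -23   15   17   -2   -3
  -1   -1   17  -52   -2   -1
[... 925 characters left out ...]
  167  143  151  152  153
 213  213  212  228  149  172  170  172  172  169  206  142  152  151  152
 212  212  211  193  165  172  172  238  237  233  229  146  218  216  189
 211  210  217  144  171  167  236  235  236  232  201  155  215  211  211
 210  211  230  142  184  235  236  234  236  224  169  156  215  213  212
 212  210  215  144  214  211  210  215  217  227  137  197  211  211  212
 212  214  156  200  210  211  213  212  214  227  142  195  211  212  212
 214  209  167  171  187  201  209  211  214  161  150  215  210  211  211
 214  216  181  126  129  125  126  130  142  165  150  212  208  210  209
 151  151  164  151  159  153  155  141  140  142  176  210  210  211  212
```

Run:
```python
from m import *
S=np.mean([bot.camera("scene")["image"].astype(float).mean(2) for _ in range(2)],0)
for r in S[222:246,320:346]: print(" ".join(f"{int(v):3d}" for v in r))
```

```text
207 181 141 128 142 151 151 152 151 153 154 153 152 156 155 152 153 153 154 148 144 146 143 112  66  57
197 165 137 131 145 153 154 150 149 150 149 150 150 150 152 154 153 151 150 148 150 152 147 126 102 118
194 154 125 138 158 161 159 156 154 153 152 153 151 151 151 151 151 152 147 143 150 163 152 128 133 161
184 149 125 149 168 173 171 166 166 166 164 161 160 160 156 157 153 153 149 145 149 161 147 127 142 156
170 138 125 157 172 173 172 170 169 168 169 171 172 172 168 170 165 163 153 144 171 171 142 131 147 156
161 129 134 159 172 171 170 169 169 169 170 173 170 172 170 172 173 166 148 148 203 198 146 141 153 156
152 127 140 165 172 171 171 170 168 168 171 171 174 171 171 171 172 161 145 154 214 207 145 140 156 154
143 126 148 170 172 173 170 169 168 170 170 172 171 171 172 172 172 169 158 168 219 206 143 142 152 153
139 126 159 173 173 171 172 170 167 169 170 171 170 170 172 172 173 169 168 183 218 191 138 146 152 154
132 134 162 173 172 172 169 170 169 171 172 171 173 172 171 172 170 166 166 200 213 178 141 152 154 156
130 143 166 173 171 173 170 168 170 191 187 171 170 171 171 
[... 695 characters left out ...]
 216 239 237 236 237 238 237 236 235 232 228 229 192 140 147 157 198 216 217
169 173 174 172 171 167 174 217 237 238 234 236 236 236 235 233 227 228 220 174 138 145 155 195 216 214
171 171 173 170 168 169 191 223 236 236 234 235 235 235 234 233 229 230 211 156 138 149 172 203 214 213
172 173 173 165 169 192 223 236 236 235 235 235 236 235 233 233 225 230 202 144 141 153 182 209 214 213
175 188 187 171 192 222 235 237 236 235 235 236 236 235 234 232 228 227 191 138 145 152 159 198 214 213
175 215 219 204 222 234 236 236 235 233 236 236 234 235 233 230 229 222 180 139 146 151 170 203 213 212
185 223 235 235 236 235 236 236 234 233 235 236 235 235 232 225 226 218 171 142 150 155 196 214 214 214
```

The scoop floor reads flat apart from small light flecks, so it is empty. The funnel is clear, the scoop stands on the pan and the arm is free.

```bash
python3 -c "
from workcell import bot
print(bot.job_done())"
```

```text
the job is handed in; nothing more can be done
None
```

I handed the job in at about 36 s. From the camera checks, the cover lies on the mat, the balls went through the funnel into the tube, and the empty scoop is upright on the pan. I couldn't count all six balls, and I didn't separately check that the bystanders stayed put; the hand-in returned no verdict.

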